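Load the welding jig with square tubes from a tight row of cut pieces

ROBOT

A 7-joint arm with a two-finger parallel gripper is mounted at the origin on the work surface. World frame = base frame: x ahead of the robot, y to its left, z up, the work surface at z = 0. Lengths are in mm, angles in rad, forces in N, time in s.
With the tool pointing down it reaches from about 425 to 950 mm from the base axis. Payload 4.7 kg.
Tool frame: the origin (TCP) lies where the fingers leave the gripper's body, on its centre line; the fingertips stand 70 mm ahead of it and the grasp point (between the pads) lies 51 mm ahead of it; z points along the fingers, y is the line along which they close (so a half turn about z gives the same grasp; the last joint's range is limited). The gripper opens to 87 mm and grips with 3 to 60 N. Pads are 19 mm wide; open, the fingers measure 117 mm over their backs; the gripper's body (75 mm by 190 mm) begins 51 mm behind the grasp point.
Start: joints at [1.257, 0.469, -0.049, 1.532, 0.024, 1.141, -0.082], TCP at [189.695, -647.81, 292.273] pointing down, gripper open.
Joint ranges: [-2.59, 2.59], [-0.33, 1.99], [-1.39, 1.29], [0.1, 2.45], [-1.04, 4.18], [0.21, 1.99], [-2.66, 2.66]. Speed limits (rad/s): [2.57, 2.57, 3.14, 3.14, 3.14, 3.14, 3.14].

INTERFACE

Orientations are given as a rotation vector (axis times angle).
In Python, from rig import state, get_image, bot gives the robot as it stands. The module is installed in compiled form; this text tells all that it offers.
- The arm moves only by the tool step_arm, never from a script. Its argument "deltas" is a list of rows, each an object with "rot": the turn, a rotation vector about the tool's x, y, z in degrees, a list of three; "dp": the shift along the tool's x, y, z in mm, a list of three; "jaw": the opening, from -1 (shut) to 1 (fully open), so that 0 is half open. In form: [{"rot": [ax, ay, az], "dp": [dx, dy, dz], "jaw": jaw}, ...]. A call has 1 to 10 rows; each row shifts and turns the commanded pose from where the row before left it, along the tool's axes as they then stand; what a row does not reach is not made up. A row lasts 1/10 s, in which the tool goes at most 50 mm and 8.59 degrees, less where a joint would pass 70% of its speed; a pose out of reach is approached as far as the arm can. A call is refused whole if a number of a shift passes 50 or a number of a turn 8.59, either way. A call with a gripper value outside its range is refused whole. The fingers move at their own pace and stop on an object; "newtons" is the grip in N (left out, the last holds). Time passes only in rows, so rows that do not move let the fingers close. It gives the time, the measured TCP pose, the force, the opening and the grip force at its end, in the units of the state.
- state(): the state, without advancing time (a new reading comes with each control period).
- get_image(name): name is "scene" or "top" or "wrist"; returns a dict with "image" (480x640x3 uint8, red, green, blue), "intrinsics" (3x3 intrinsics, pixels), "position" and "rotation" of the camera in the world. Camera axes: x right, y down, z forward; pixel columns grow to the right and rows downward; lengths in mm; the calibration is good to about 2 mm. The wrist camera is an equidistant fisheye: a pixel r from the principal point sees the ray r / f radians off the axis. A picture is of the moment at which its call begins. There is no depth.
- bot.sign_off(): hands the job in; it is judged then, once.
The state is a dict: "time_s": time; "joints": joint angles; "qd": joint speeds; "effort": joint torques, N m; "position": TCP position; "tcp_rot": TCP orientation; "ft_force": force on the tool from outside, world axes, zero at the start; "torque": the same for the moment, N m; "gripper_width": finger opening in mm; "finger_force": force on a finger pad.
Only numpy, scipy, OpenCV 4.12 (cv2) and the standard library are available. Lean on these libraries where they do the work, as an engineer would, in place of code of your own. Each camera call takes 0.05 s, during which the arm holds its last target. There are 200 camera calls.

TASK

Load the welding jig with all the square tubes: pull the R-clip sideways out of the guide rod and leave it in the parts dish, slide the jaw all the way back, then push each square tube endwise out of the tight row of cut pieces without disturbing the channel pieces beside it, and lay it flat between the pins of a free bay. When all the tubes are in, slide the jaw forward until it holds them tight against the fence. Leave the channel pieces, the G-clamp and the wire brush where they lie.

Things in the scene. Friction and masses are not known exactly. Their poses are not given: they have to be found in the camera images.
- jig: Welding jig fixed to the bench: grey base plate, 262 (x) x 300 mm, top 15 mm above the bench. Origin at bench level under the middle bay; x points from the fixed fence (upright bar, 20 mm thick, 60 mm above the bench, face at x = -75 mm) to the sliding jaw; z up. Three bays side by side along x, centre lines y = -70, 0, 70 mm. 20 mm guide rods along x at y = -130 and 130 mm
- bay1 (a point): Bay at jig y = -70 mm: point on the plate's top (15 mm above the bench) under the middle of a tube lying in the bay with its end against the fence (jig x = -15 mm); jig axes. A bay is a 48 mm wide lane between four round dowel pins, 22 mm across, 16 mm high, the top 5 mm bevelled, at jig x = -55 and 37 mm, y 35 mm either side of the centre line
- bay2 (a point): The same for the middle bay, jig y = 0
- bay3 (a point): The same for the bay at jig y = 70 mm
- jaw (a joint): Travel of the sliding jaw along jig +x, m: at 0 its face is 95 mm from the fence, at 0.080 (end stop, fully back) 175 mm; at 0.025 it is 120 mm away, tight on tubes that touch the fence. Sliding friction 3 N; stays where left. Starts between 0 and 0.008; the R-clip keeps it from sliding back
- jaw_knob (a point): Middle of the black knob on the jaw: 28 mm across, upright, 76 to 112 mm above the bench; this point is 94 mm up, 15 mm behind the jaw's face, on the jig's centre line, and moves with the jaw. The jaw is a bar 30 mm thick, 290 mm wide (jig y), underside 35 mm and top 65 mm above the bench, so it passes over the pins
- rod_hole (a point): Middle of the 9 mm cross hole drilled level (along jig y) through the 20 mm guide rod at jig x = 63, y = -130 mm, 40 mm above the bench, just behind the jaw; jig axes
- clip: R-clip of 6 mm steel wire, 50 g, 83 mm long; double coil 32 mm across, 12 mm thick. Origin at the coil's middle, x the coil's axis; legs to +y, ending 64 mm from the origin, the straight one at z = -13 mm. At the start straight leg in the rod's hole, other leg over the rod, coil upright outside the rod 45 mm from its axis, 52 mm up, x along jig x. Slips out along jig -y, free after 30 mm
- clip_mid (a point): Middle of the R-clip's length, 24 mm from the coil's middle towards the leg ends
- dish: Round steel parts dish on the bench: 130 mm across at the rim, 112 mm at the foot, 26 mm high, 3 mm wall, 4 mm floor. Origin at the middle of its underside. Loose, 0.35 kg
- tube1: Square steel tube, open ends: 120 mm long, 40 x 40 mm outside, 3 mm wall, about 0.4 kg. Origin at its middle; x along its length. Starts flat on the bench in the tight row: square tubes and channel pieces in any order, all 120 x 40 mm, side by side under 0.5 mm apart, ends level, so fingers cannot go down between. 2 or 3 tubes are there; an absent one (None) leaves a gap
- tube2: Another square tube like tube1
- tube3: Another square tube like tube1
- channel1: Piece of steel channel (U section) in the same row, not wanted for this job: 120 mm long, lying on its 40 mm wide web with both 40 mm high flanges up, so an open trough seen from above; walls 4 mm. Origin at the middle of its underside; x along its length. Loose, 0.42 kg
- channel2: Another channel piece like channel1
- channel3: Another channel piece like channel1
- gclamp: Bystander: G-clamp lying on the bench beyond the row, 170 x 90 x 24 mm; origin at its underside
- brush: Bystander: wire brush, 200 mm long, 30 mm wide, 28 mm high, lying on the bench beyond the dish; origin at its underside
Not all that is in view belongs to the job. What is shaped like the dish but brown or orange is not meant.

How it is judged:
By the outcome, as a careful person would: the job done as asked, in the order asked, and still so for the second after the job is handed in, with the robot touching nothing.
Of tube1, tube2, tube3 only 2 to 3 are there at a start; the rules pass over those that are not, and their reading is None.
At some moment in a run one of dish may be knocked a few centimetres aside while the robot is not near it.
Once in a run the grip may slacken for a moment while it holds something.
It also fails if it takes over 210 s, if anything falls off the work surface, if the arm or the gripper's body presses on something with over 40 N, if the wrist force passes 120 N, or if a joint passes its speed limit or range.

## Working session

There is one attempt and no reset: what is moved stays moved. The work goes in short steps, Python scripts to look and compute and a tool call to move; the robot and the scene stay as the last step left them, time stands still between calls to the robot, and variables do not carry over. Pictures are saved under pics/ and viewed, at most 14 in all, crops included, and the job is handed in when it is done.

Besides the shell and the picture viewer there is one more tool, called after "Request:" in YAML: its name, and indented under it one key for each argument. step_arm: Moves the arm, as the interface text tells. Its arguments: {"type":"object","properties":{"deltas":{"type":"array","items":{"type":"object","properties":{"rot":{"type":"array","items":{"type":"number"}},"dp":{"type":"array","items":{"type":"number"}},"jaw":{"type":"number"}}}},"newtons":{"type":"number"}},"required":["deltas"]}

```bash
mkdir -p pics; cat > h.py <<'E'
import numpy as np, cv2, json
from rig import state, get_image, bot
from scipy.spatial.transform import Rotation as R
def snap(name, fn):
    d=get_image(name); cv2.imwrite('pics/'+fn+'.png', d['image'][:,:,::-1])
    json.dump({k:np.asarray(d[k]).tolist() for k in('intrinsics','position','rotation')}, open('pics/'+fn+'.json','w')); return d
def cal(fn):
    d=json.load(open('pics/'+fn+'.json')); r=np.array(d['rotation'],float)
    if r.shape!=(3,3): r=R.from_rotvec(r).as_matrix()
    return np.array(d['intrinsics']),np.array(d['position']),r
def ray(fn,uv,fish=False):
    K,p,r=cal(fn); x=(uv[0]-K[0,2])/K[0,0]; y=(uv[1]-K[1,2])/K[1,1]
    if fish:
        t=np.hypot(x,y); v=np.array([np.sin(t)*x/max(t,1e-9),np.sin(t)*y/max(t,1e-9),np.cos(t)])
    else: v=np.array([x,y,1.])
    v=r@v; return p,v/np.linalg.norm(v)
def atz(fn,uv,z,fish=False):
    p,v=ray(fn,uv,fish); return p+v*(z-p[2])/v[2]
def tri(*obs):
    A=np.zeros((3,3));b=np.zeros(3)
    for o in obs:
        p,v=ray(*o); M=np.eye(3)-np.outer(v,v); A+=M;b+=M@p
    x=np.linalg.solve(A,b)
    return x,[float(np.linalg.norm((np.eye(3)-np.outer(v,v))@(x-p))) for p,v in (ray(*o) for o in obs)]
def proj(fn,X,fish=False):
    K,p,r=cal(fn); c=r.T@(np.asarray(X,float)-p)
    if fish:
        t=np.arctan2(np.hypot(c[0],c[1]),c[2]); n=np.hypot(c[0],c[1]); q=c[:2]/n*t
    else: q=c[:2]/c[2]
    return np.array([K[0,0]*q[0]+K[0,2],K[1,1]*q[1]+K[1,2]])
E
python3 - <<'E'
from h import *
for n in('scene','top','wrist'):
    snap(n,n+'0'); K,p,r=cal(n+'0'); print(n,K.round(1).tolist(),p.round(),r.round(2).tolist())
s=state();print(s)
E
```

```text
scene [[534.5, 0.0, 332.2], [0.0, 534.5, 246.5], [0.0, 0.0, 1.0]] [1335.   13. 1057.] [[-0.07, 0.78, -0.62], [1.0, 0.05, -0.05], [-0.01, -0.62, -0.79]]
top [[555.6, 0.0, 320.1], [0.0, 555.6, 241.7], [0.0, 0.0, 1.0]] [ 393.  -52. 1369.] [[-0.02, -0.99, 0.12], [-1.0, 0.02, 0.02], [-0.02, -0.12, -0.99]]
wrist [[371.6, 0.0, 324.6], [0.0, 371.6, 241.2], [0.0, 0.0, 1.0]] [ 258. -628.  383.] [[0.28, -0.93, -0.25], [-0.96, -0.27, -0.07], [-0.0, 0.26, -0.97]]
{'time_s': 0.15, 'joints': array([ 1.25710422,  0.46923522, -0.04860327,  1.53337461,  0.02409992,
        1.14097699, -0.08230198]), 'qd': array([ 6.49248401e-04, -2.74454489e-03,  1.10234718e-03, -4.20588149e-03,
        1.28074093e-03,  2.76998605e-05,  1.23689561e-03]), 'effort': array([ 2.26674056e-04, -5.08428884e+01, -8.10278230e-02, -2.36416715e+01,
       -6.13580039e-02,  3.56748467e-02,  8.98084227e-05]), 'position': array([ 189.57945706, -647.48517976,  291.47360147]), 'tcp_rot': array([-3.10841453e+00, -4.45689732e-01,  3.72101593e-04]), 'ft_force': array([0.84825495, 0.73109153, 0.83233163]), 'torque': array([ 0.04986865,  0.01822848, -0.02811962]), 'finger_force': 0.0, 'gripper_width': 86.95010283809192}
```

View pics/top0.png

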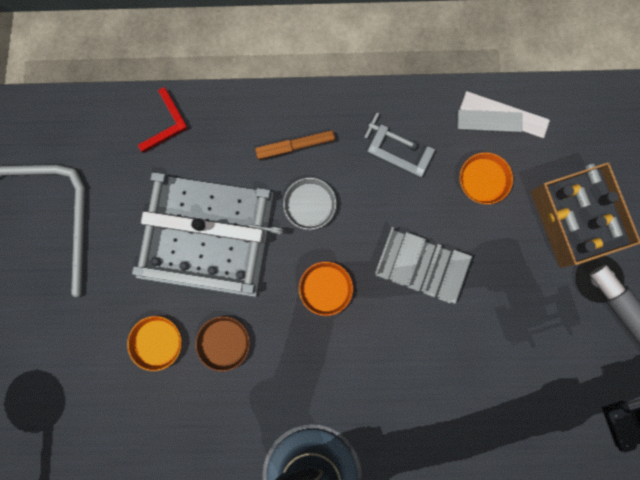

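View pics/scene0.png

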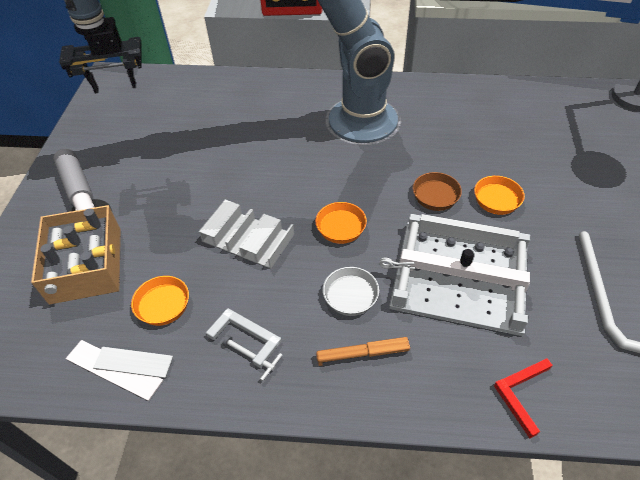

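Top view: the jig is at about (203,235), its fence at the bottom (195,282), the jaw at (203,225), and the clip at (272,230). The dish is at (311,203) and the row at (424,265). I'll enlarge the jig and the row.

```bash
python3 - <<'E'
import cv2,numpy as np
t=cv2.imread('pics/top0.png');s=cv2.imread('pics/scene0.png')
def c(i,x,y,w,h): return cv2.resize(i[y:y+h,x:x+w],(400,300),interpolation=cv2.INTER_CUBIC)
m=np.vstack([np.hstack([c(t,125,165,172,129+6)[:300],c(t,370,220,110,82)]),np.hstack([c(s,380,205,160,120),c(s,190,195,110,82)])])
cv2.imwrite('pics/m0.png',m)
E
```

```text
(no output)
```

View pics/m0.png

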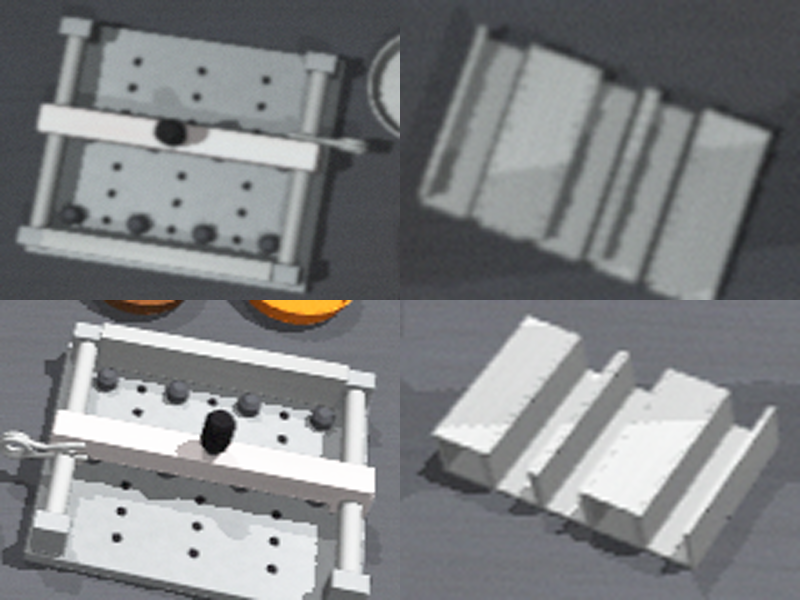

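The row, left to right in the top view (+y to −y), is channel, tube, channel, channel, tube. That makes two tubes and no gap. The clip sticks out at the jig's −y side.

```bash
cat > m.py <<'E'
from h import *
TL=lambda x,y:('top0',(125+x/2.3256,165+y/2.2222)); TR=lambda x,y:('top0',(370+(x-400)/3.636,220+y/3.659))
BL=lambda x,y:('scene0',(380+x/2.5,205+(y-300)/2.5)); BR=lambda x,y:('scene0',(190+(x-400)/3.636,195+(y-300)/3.659))
def pr(n,r): print(n,r[0].round(1),np.round(r[1],1))
if __name__=='__main__':
    pr('knobtop',tri(TL(171,126),BL(219,418)))
    pr('jaw -y front/bottom corner(scene) top z65 end', tri(TL(318,142),BL(55,412)))
    pr('coil',tri(TL(360,146),BL(12,442)))
    for n,a,b in [('t2 far L',TR(533,45),BR(640,517)),('t2 far R',TR(605,68),BR(583,493)),('t2 nr L',TR(472,215),BR(728,388)),('t2 nrR',TR(545,240),BR(668,370)),
      ('t1 farL',TR(703,108),BR(492,455)),('t1 farR',TR(773,132),BR(432,433)),('t1 nrL',TR(645,278),BR(582,343)),('t1nrR',TR(715,300),BR(527,317))]:
        pr(n,tri(a,b)); print('    z40',atz(*a,40).round(1)[:2],atz(*b,40).round(1)[:2])
    for u,v in [(74,213),(139,223),(204,233),(268,242)]: print('pin', atz(*TL(u,v),31).round(1))
    for u,v in [(108,378),(179,390),(249,403),(324,416)]: print('pin s', atz(*BL(u,v),29).round(1))
    print('dish',atz('top0',(311,203),26),atz('scene0',(351,287),26))
    print('fence top front', atz(*TL(23,238),60), atz(*TL(272,270),60))
    print('brush',atz('top0',(297,144),20),'clampR',atz('top0',(378,130),20))
E
python3 m.py
```

```text
knobtop [593.1 247.3 114.6] [1.4 1.4]
jaw -y front/bottom corner(scene) top z65 end [576.8 104.9  91. ] [1.2 1.2]
coil [578.2  68.   43.8] [2.1 2.1]
t2 far L [ 569.1 -239.4   35.9] [0.3 0.3]
    z40 [ 568.6 -239.2] [ 572.2 -238.1]
t2 far R [ 552.4 -283.4   37. ] [3.1 3.1]
    z40 [ 552.5 -286. ] [ 554.7 -279.3]
t2 nr L [ 457.7 -194.9   40.7] [0.2 0.2]
    z40 [ 457.8 -195.3] [ 457.1 -194.9]
t2 nrR [ 440.6 -241.3   37.1] [1.5 1.5]
    z40 [ 440.6 -242.4] [ 443.2 -239.1]
t1 farL [ 524.8 -348.6   38.1] [1.1 1.1]
    z40 [ 524.8 -349.2] [ 526.4 -346.8]
t1 farR [ 508.2 -393.8   38. ] [1. 1.]
    z40 [ 508.2 -394.3] [ 509.9 -392. ]
t1 nrL [ 414.9 -307.2   32.5] [0.8 0.8]
    z40 [ 414.9 -306.5] [ 421.6 -304. ]
t1nrR [ 399.7 -349.5   40.6] [1.6 1.6]
    z40 [ 399.9 -351.3] [ 399.2 -348.1]
pin [512.3 366.7  31. ]
pin [500.  298.4  31. ]
pin [487.8 230.4  31. ]
pin [476.7 163.7  31. ]
pin s [481.9 164.8  29. ]
pin s [492.9 233.9  29. ]
pin s [505.  300.7  29. ]
pin s [516.6 371.2  29. ]
dish [647.80324099  -9.84792764  26.        ] [642.37062739  -6.15222897  26.        ]
fence top front [483.98264266 409.4792592   60.        ] [445.16477969 154.96736049  60.        ]
brush [799.31584279  22.92162138  20.        ] clampR [ 830.51953057 -180.0987716    20.        ]
```

```bash
cat > plan.py <<'E'
import sys
from h import *
# usage: plan.py x y z(grasp point) heading_deg_of_tool_x : turn to heading, then shift in turned tool axes; also shift in present axes
def plan(x,y,z,hd):
    s=state(); Rm=R.from_rotvec(s['tcp_rot']).as_matrix(); p=s['position']
    cur=np.degrees(np.arctan2(Rm[1,0],Rm[0,0])); t=-((hd-cur+180)%360-180)
    d=np.array([x,y,z+51])-p; c,sn=np.cos(np.radians(hd)),np.sin(np.radians(hd))
    Rt=np.array([[c,sn,0],[sn,-c,0],[0,0,-1]])
    print('cur head %.1f gp'%cur,(p+Rm[:,2]*51).round(1),'az %.1f'%t,'| shift now-axes',(Rm.T@d).round(1),'after-turn',(Rt.T@d).round(1),'tilt',(R.from_matrix(Rm.T@Rt).as_rotvec(degrees=True)).round(2), 't',s['time_s'],'q',np.round(s['joints'],2))
if __name__=='__main__': plan(*map(float,sys.argv[1:]))
E
python3 plan.py 575 85 250 80
```

```text
cur head 16.3 gp [ 189.6 -647.4  240.5] az -63.7 | shift now-axes [ 575.7 -594.7   -8.7] after-turn [788.3 252.4  -9.5] tilt [-7.000e-02 -4.000e-02 -6.368e+01] t 0.15 q [ 1.26  0.47 -0.05  1.53  0.02  1.14 -0.08]
```

Request:
step_arm:
  deltas:
    - {"dp": [29,-30,0],"jaw": 1}
    - {"dp": [29,-30,0],"jaw": 1}
    - {"dp": [29,-30,0],"jaw": 1}
    - {"dp": [29,-30,0],"jaw": 1}
    - {"dp": [29,-30,0],"jaw": 1}
    - {"dp": [29,-30,0],"jaw": 1}
    - {"dp": [29,-30,0],"jaw": 1}
    - {"dp": [29,-30,0],"jaw": 1}
    - {"dp": [29,-30,0],"jaw": 1}
    - {"dp": [29,-30,0],"jaw": 1}

```text
schema error: expected keys rot, dp, jaw
```

Request:
step_arm:
  deltas:
    - {"dp": [29,-30,0],"jaw": 1}
    - {"dp": [29,-30,0],"jaw": 1}
    - {"dp": [29,-30,0],"jaw": 1}
    - {"dp": [29,-30,0],"jaw": 1}
    - {"dp": [29,-30,0],"jaw": 1}
    - {"dp": [29,-30,0],"jaw": 1}
    - {"dp": [29,-30,0],"jaw": 1}
    - {"dp": [29,-30,0],"jaw": 1}
    - {"dp": [29,-30,0],"jaw": 1}
    - {"dp": [25,-25,0],"jaw": 1}

```text
schema error: expected keys rot, dp, jaw
```

Request:
step_arm:
  deltas:
    - {"rot": [0,0,-8],"dp": [0,0,0],"jaw": 1}
    - {"rot": [0,0,-8],"dp": [0,0,0],"jaw": 1}
    - {"rot": [0,0,-8],"dp": [0,0,0],"jaw": 1}
    - {"rot": [0,0,-8],"dp": [0,0,0],"jaw": 1}
    - {"rot": [0,0,-8],"dp": [0,0,0],"jaw": 1}
    - {"rot": [0,0,-8],"dp": [0,0,0],"jaw": 1}
    - {"rot": [0,0,-8],"dp": [0,0,0],"jaw": 1}
    - {"rot": [0,0,-8],"dp": [0,0,0],"jaw": 1}
    - {"dp": [0,0,0],"jaw": 1}
    - {"dp": [0,0,0],"jaw": 1}

```text
schema error: expected keys rot, dp, jaw
```

```bash
python3 plan.py 578 72 250 80; python3 -c "
from h import *
snap('wrist','w1')"
```

```text
cur head 16.3 gp [ 189.6 -647.4  240.5] az -63.7 | shift now-axes [ 574.9 -581.4   -8.7] after-turn [776.  257.6  -9.5] tilt [-7.000e-02 -4.000e-02 -6.368e+01] t 0.15 q [ 1.26  0.47 -0.05  1.53  0.02  1.14 -0.08]
```

View pics/w1.png

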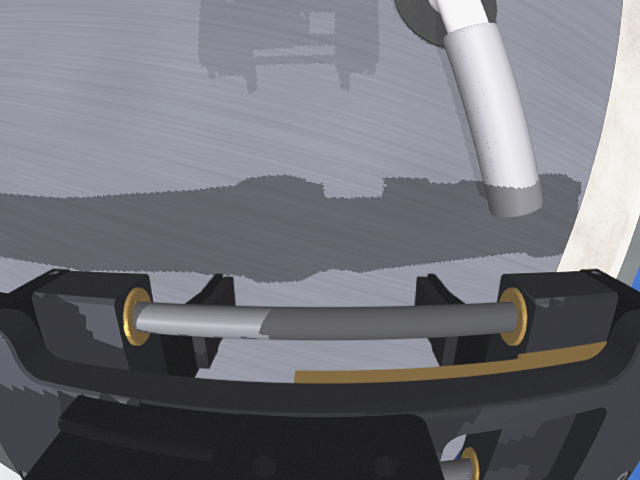

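The moves were refused because every row needs all three keys. The picture is just the start view: bare bench, with the fingers at about (215,320) and (440,320).

Request:
step_arm:
  deltas:
    - {"rot": [0,0,0],"dp": [29,-30,0],"jaw": 1}
    - {"rot": [0,0,0],"dp": [29,-30,0],"jaw": 1}
    - {"rot": [0,0,0],"dp": [29,-30,0],"jaw": 1}
    - {"rot": [0,0,0],"dp": [29,-30,0],"jaw": 1}
    - {"rot": [0,0,0],"dp": [29,-30,0],"jaw": 1}
    - {"rot": [0,0,0],"dp": [29,-30,0],"jaw": 1}
    - {"rot": [0,0,0],"dp": [29,-30,0],"jaw": 1}
    - {"rot": [0,0,0],"dp": [29,-30,0],"jaw": 1}
    - {"rot": [0,0,0],"dp": [29,-30,0],"jaw": 1}
    - {"rot": [0,0,0],"dp": [29,-30,0],"jaw": 1}

```text
time_s: 1.2
position: [384.1, -276.8, 292.4]
tcp_rot: [3.109, 0.446, 0.0]
ft_force: [-0.3, 0.2, 0.9]
gripper_width: 87.4
finger_force: 0.0
```

Request:
step_arm:
  deltas:
    - {"rot": [0,0,0],"dp": [29,-30,0],"jaw": 1}
    - {"rot": [0,0,0],"dp": [29,-30,0],"jaw": 1}
    - {"rot": [0,0,0],"dp": [29,-30,0],"jaw": 1}
    - {"rot": [0,0,0],"dp": [29,-30,0],"jaw": 1}
    - {"rot": [0,0,0],"dp": [29,-30,0],"jaw": 1}
    - {"rot": [0,0,0],"dp": [29,-30,0],"jaw": 1}
    - {"rot": [0,0,0],"dp": [29,-30,0],"jaw": 1}
    - {"rot": [0,0,0],"dp": [29,-30,0],"jaw": 1}
    - {"rot": [0,0,0],"dp": [29,-30,0],"jaw": 1}
    - {"rot": [0,0,0],"dp": [25,-25,0],"jaw": 1}

```text
time_s: 2.2
position: [575.9, 87.4, 292.2]
tcp_rot: [-3.109, -0.448, -0.0]
ft_force: [-0.5, -0.3, -0.0]
gripper_width: 87.0
finger_force: 0.0
```

Request:
step_arm:
  deltas:
    - {"rot": [0,0,-8],"dp": [0,0,0],"jaw": 1}
    - {"rot": [0,0,-8],"dp": [0,0,0],"jaw": 1}
    - {"rot": [0,0,-8],"dp": [0,0,0],"jaw": 1}
    - {"rot": [0,0,-8],"dp": [0,0,0],"jaw": 1}
    - {"rot": [0,0,-8],"dp": [0,0,0],"jaw": 1}
    - {"rot": [0,0,-8],"dp": [0,0,0],"jaw": 1}
    - {"rot": [0,0,-8],"dp": [0,0,0],"jaw": 1}
    - {"rot": [0,0,-8],"dp": [0,0,0],"jaw": 1}
    - {"rot": [0,0,0],"dp": [0,0,0],"jaw": 1}
    - {"rot": [0,0,0],"dp": [0,0,0],"jaw": 1}

```text
time_s: 3.2
position: [575.3, 84.9, 292.1]
tcp_rot: [-2.404, -2.022, 0.0]
ft_force: [-0.1, 0.6, -0.4]
gripper_width: 87.2
finger_force: 0.0
```

```bash
python3 plan.py 581 72 54 80; python3 -c "
from h import *
snap('wrist','w2')"
```

```text
cur head 80.1 gp [575.3  84.9 241.1] az 0.1 | shift now-axes [-11.7   7.9 187.1] after-turn [-11.7   7.9 187.1] tilt [-0.02  0.    0.13] t 3.2 q [ 0.33  0.41 -0.72  1.73  0.29  1.12 -0.66]
```

View pics/w2.png

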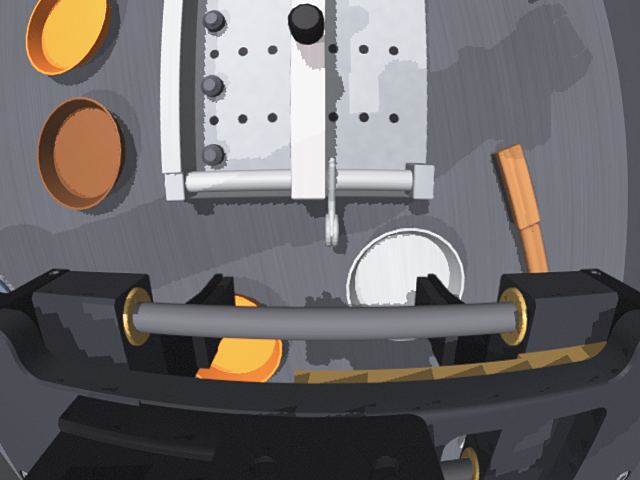

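The wrist view shows the clip coil at (331,232) with its leg tip at (333,160), the pins at (215,19), (212,85) and (212,154), the knob at (306,18) and the rod's end block at (423,181).

```bash
python3 - <<'E'
from m import *
print('coil z52',atz('w2',(331,234),52,True).round(1),'tip',atz('w2',(333,162),65,True).round(1))
pr('coil',tri(('w2',(331,232),True),BL(12,442),TL(360,146)))
for a in [(215,17),(212,84),(212,153)]: print('pin',atz('w2',a,31,True).round(1))
pr('pin3',tri(('w2',(212,153),True),BL(108-0,378) if 0 else BL(108,377)))
pr('knob',tri(('w2',(306,20),True),BL(219,418),TL(171,128)))
print('jaw front face corner',atz('w2',(292,198),65,True),'back',atz('w2',(325,198),65,True))
print('dish',atz('w2',(406,282),26,True))
E
```

```text
coil z52 [580.4  72.8  52. ] tip [593.1 138.1  65. ]
coil [578.9  69.4  42.1] [3.3 1.8 3.4]
pin [505.7 303.6  31. ]
pin [492.4 234.6  31. ]
pin [480.  167.6  31. ]
pin3 [478.1 166.6  25.7] [1.3 1.3]
knob [591.4 248.3 113. ] [1.3 0.8 2. ]
jaw front face corner [552.80977351 113.54143916  65.        ] back [581.01503553 108.5421078   65.        ]
dish [648.80649753   2.10669294  26.        ]
```

Request:
step_arm:
  deltas:
    - {"rot": [0,0,0],"dp": [-5,4,15],"jaw": 1}
    - {"rot": [0,0,0],"dp": [-5,4,25],"jaw": 1}
    - {"rot": [0,0,0],"dp": [0,0,30],"jaw": 1}
    - {"rot": [0,0,0],"dp": [0,0,30],"jaw": 1}
    - {"rot": [0,0,0],"dp": [0,0,30],"jaw": 1}
    - {"rot": [0,0,0],"dp": [0,0,20],"jaw": 1}
    - {"rot": [0,0,0],"dp": [0,0,10],"jaw": 1}
    - {"rot": [0,0,0],"dp": [0,0,0],"jaw": 1}
    - {"rot": [0,0,0],"dp": [0,0,0],"jaw": 1}

```text
time_s: 4.15
position: [582.0, 74.0, 132.7]
tcp_rot: [2.401, 2.025, 0.001]
ft_force: [-0.1, 0.7, 1.1]
gripper_width: 87.0
finger_force: 0.0
```

```bash
python3 plan.py 581 74 52 80; python3 -c "
from h import *
snap('wrist','w3')"
```

```text
cur head 80.3 gp [582.1  74.   81.7] az 0.3 | shift now-axes [-0.1 -1.  29.7] after-turn [-0.1 -1.  29.7] tilt [ 0.06 -0.02  0.3 ] t 4.15 q [ 0.26  0.59 -0.62  1.86  0.46  0.83 -0.76]
```

View pics/w3.png

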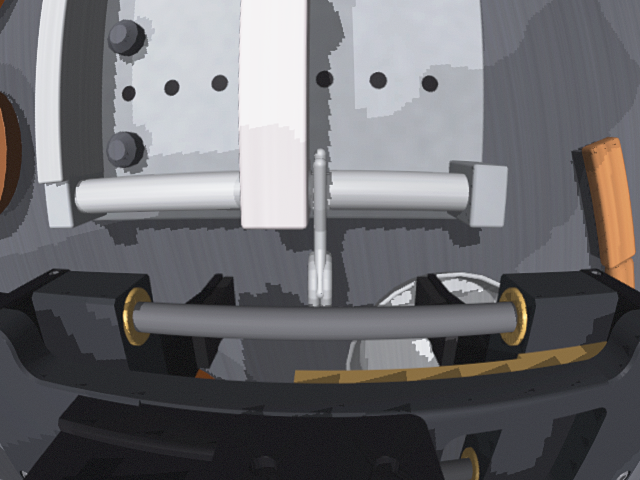

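The clip, at column 320, is centred between the fingers. I'll lower, grip, and pull along −y (tool −x).

Request:
step_arm:
  deltas:
    - {"rot": [0,0,0],"dp": [0,-1,15],"jaw": 1}
    - {"rot": [0,0,0],"dp": [0,0,14],"jaw": 1}
    - {"rot": [0,0,0],"dp": [0,0,0],"jaw": 0}
    - {"rot": [0,0,0],"dp": [0,0,0],"jaw": -1}
    - {"rot": [0,0,0],"dp": [0,0,0],"jaw": -1}
    - {"rot": [0,0,0],"dp": [0,0,0],"jaw": -1}
    - {"rot": [0,0,0],"dp": [0,0,0],"jaw": -1}
    - {"rot": [0,0,0],"dp": [0,0,0],"jaw": -1}
  newtons: 30

```text
time_s: 5.0
position: [580.7, 74.0, 103.5]
tcp_rot: [2.401, 2.026, 0.001]
ft_force: [0.3, -0.2, 0.1]
gripper_width: 47.1
finger_force: 0.0
```

```bash
python3 plan.py 581 74 52 80
```

```text
cur head 80.3 gp [580.7  74.   52.5] az 0.3 | shift now-axes [0.  0.3 0.5] after-turn [0.  0.3 0.5] tilt [ 0.03 -0.    0.31] t 5.0 q [ 0.24  0.63 -0.6   1.88  0.49  0.78 -0.79]
```

Request:
step_arm:
  deltas:
    - {"rot": [0,0,0],"dp": [0,0,0],"jaw": -1}
    - {"rot": [0,0,0],"dp": [0,0,0],"jaw": -1}
    - {"rot": [0,0,0],"dp": [0,0,0],"jaw": -1}
    - {"rot": [0,0,0],"dp": [0,0,0],"jaw": -1}
    - {"rot": [0,0,0],"dp": [0,0,0],"jaw": -1}
    - {"rot": [0,0,0],"dp": [0,0,0],"jaw": -1}
    - {"rot": [0,0,0],"dp": [0,0,0],"jaw": -1}

```text
time_s: 5.7
position: [580.7, 73.9, 103.3]
tcp_rot: [2.401, 2.026, 0.0]
ft_force: [0.0, -0.3, 0.3]
gripper_width: 11.4
finger_force: 30.0
```

Request:
step_arm:
  deltas:
    - {"rot": [0,0,0],"dp": [-3,0,0],"jaw": -1}
    - {"rot": [0,0,0],"dp": [-5,0,0],"jaw": -1}
    - {"rot": [0,0,0],"dp": [-5,0,0],"jaw": -1}
    - {"rot": [0,0,0],"dp": [-5,0,0],"jaw": -1}
    - {"rot": [0,0,0],"dp": [-5,0,0],"jaw": -1}
    - {"rot": [0,0,0],"dp": [-5,0,0],"jaw": -1}
    - {"rot": [0,0,0],"dp": [-6,0,0],"jaw": -1}
    - {"rot": [0,0,0],"dp": [-6,0,0],"jaw": -1}
    - {"rot": [0,0,0],"dp": [0,0,0],"jaw": -1}

```text
time_s: 6.6
position: [574.1, 32.5, 103.6]
tcp_rot: [2.402, 2.022, -0.001]
ft_force: [-0.3, 1.2, -0.9]
gripper_width: 11.4
finger_force: 30.0
```

```bash
python3 plan.py 648 -4 120 80;python3 -c "
from h import *
snap('wrist','w4');snap('top','t4');snap('scene','s4')
t=cv2.imread('pics/w4.png')[100:400,100:500];s=cv2.imread('pics/s4.png')[200:350,320:520]
cv2.imwrite('pics/m4.png',np.hstack([t,cv2.resize(s,(400,300))]))"
```

```text
cur head 80.2 gp [574.1  32.4  52.6] az 0.2 | shift now-axes [-23.4  79.1 -67.3] after-turn [-23.1  79.1 -67.4] tilt [0.05 0.09 0.17] t 6.6 q [ 0.31  0.62 -0.6   1.91  0.49  0.77 -0.73]
```

View pics/m4.png

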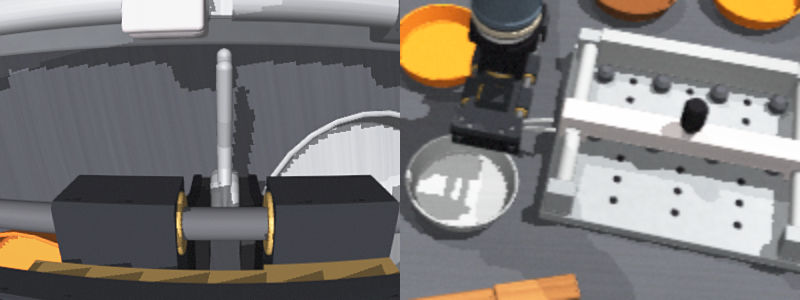

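The clip is clear of the rod. I'll lift it and carry it over the dish.

Request:
step_arm:
  deltas:
    - {"rot": [0,0,0],"dp": [0,0,-15],"jaw": -1}
    - {"rot": [0,0,0],"dp": [0,0,-25],"jaw": -1}
    - {"rot": [0,0,0],"dp": [0,0,-20],"jaw": -1}
    - {"rot": [0,0,0],"dp": [-9,16,0],"jaw": -1}
    - {"rot": [0,0,0],"dp": [-12,20,0],"jaw": -1}
    - {"rot": [0,0,0],"dp": [-12,22,0],"jaw": -1}
    - {"rot": [0,0,0],"dp": [-11,20,0],"jaw": -1}
    - {"rot": [0,0,0],"dp": [0,0,0],"jaw": -1}
    - {"rot": [0,0,0],"dp": [0,0,0],"jaw": -1}

```text
time_s: 7.65
position: [643.3, -21.6, 164.0]
tcp_rot: [-2.401, -2.026, -0.001]
ft_force: [0.5, 0.6, -1.1]
gripper_width: 11.8
finger_force: 30.0
```

```bash
python3 plan.py 644 -24 25 80;python3 -c "
from h import *
snap('wrist','w5');snap('scene','s5');snap('top','t5')
t=cv2.imread('pics/w5.png')[100:400,100:500];s=cv2.imread('pics/s5.png')[220:370,260:460]
cv2.imwrite('pics/m5.png',np.hstack([t,cv2.resize(s,(400,300))]))"
```

```text
cur head 80.3 gp [643.4 -21.5 113. ] az 0.3 | shift now-axes [-2.4  1.  88. ] after-turn [-2.3  1.1 88. ] tilt [ 0.01 -0.04  0.31] t 7.65 q [ 0.4   0.63 -0.62  1.7   0.44  0.95 -0.56]
```

View pics/m5.png

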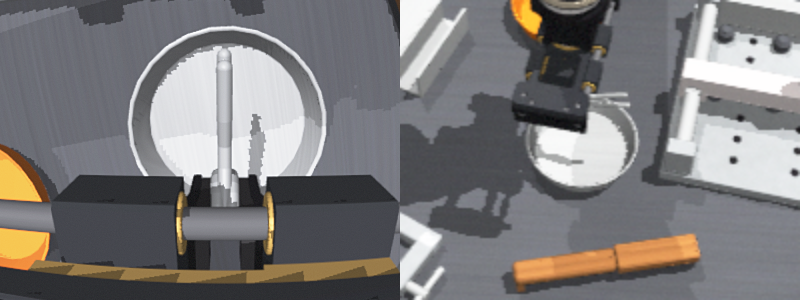

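The clip hangs over the dish. The dish rim in the wrist picture spans columns 230 to 425, with its far edge at row 128.

```bash
python3 - <<'E'
from h import *
f=atz('w5',(325,127),26,True);l=atz('w5',(229,222),26,True);r=atz('w5',(426,222),26,True);print(f,l,r)
print('c',f[:2]-65*np.array([.17,.985]))
E
```

```text
[658.55443139  58.42657318  26.        ] [587.42425225  10.46321381  26.        ] [713.17625306 -10.96621812  26.        ]
c [647.50443139  -5.59842682]
```

Request:
step_arm:
  deltas:
    - {"rot": [0,0,0],"dp": [-1,1,20],"jaw": -1}
    - {"rot": [0,0,0],"dp": [-1,0,25],"jaw": -1}
    - {"rot": [0,0,0],"dp": [0,0,20],"jaw": -1}
    - {"rot": [0,0,0],"dp": [0,0,15],"jaw": -1}
    - {"rot": [0,0,0],"dp": [0,0,7],"jaw": -1}
    - {"rot": [0,0,0],"dp": [0,0,0],"jaw": -1}
    - {"rot": [0,0,0],"dp": [0,0,0],"jaw": -1}

```text
time_s: 8.5
position: [643.3, -23.0, 79.9]
tcp_rot: [2.4, 2.027, -0.004]
ft_force: [-8.7, -1.1, 19.8]
gripper_width: 11.5
finger_force: 30.0
```

Request:
step_arm:
  deltas:
    - {"rot": [0,0,0],"dp": [0,0,0],"jaw": -0.3}
    - {"rot": [0,0,0],"dp": [0,0,0],"jaw": -0.3}
    - {"rot": [0,0,0],"dp": [0,0,0],"jaw": -0.3}
    - {"rot": [0,0,0],"dp": [0,0,0],"jaw": -0.3}
    - {"rot": [0,0,0],"dp": [0,0,0],"jaw": -0.3}
    - {"rot": [0,0,0],"dp": [0,0,-10],"jaw": -0.3}
    - {"rot": [0,0,0],"dp": [0,0,-20],"jaw": -0.3}
    - {"rot": [0,0,0],"dp": [0,0,-30],"jaw": -0.3}
    - {"rot": [0,0,0],"dp": [0,0,-40],"jaw": -0.3}
    - {"rot": [0,0,0],"dp": [0,0,-40],"jaw": -0.3}

```text
time_s: 9.5
position: [643.7, -24.0, 218.0]
tcp_rot: [-2.4, -2.026, 0.0]
ft_force: [-0.5, 0.2, -0.3]
gripper_width: 30.5
finger_force: 0.0
```

```bash
python3 plan.py 590 250 165 80;python3 -c "
from h import *
snap('wrist','w6');snap('scene','s6')
t=cv2.imread('pics/w6.png')[100:400,100:500];s=cv2.imread('pics/s6.png')[220:370,260:460]
cv2.imwrite('pics/m6.png',np.hstack([t,cv2.resize(s,(400,300))]))"
```

```text
cur head 80.3 gp [643.7 -23.9 167. ] az 0.3 | shift now-axes [261.  -99.    2.1] after-turn [ 260.5 -100.5    2. ] tilt [-0.02 -0.01  0.33] t 9.5 q [ 0.43  0.57 -0.65  1.66  0.39  1.04 -0.52]
```

View pics/m6.png

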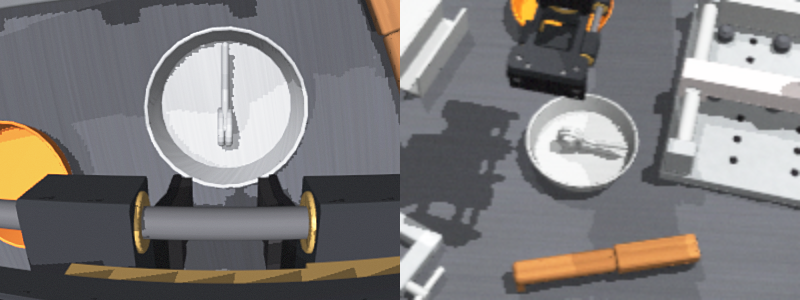

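The clip lies flat in the dish. Next I'll go to the jaw knob.

Request:
step_arm:
  deltas:
    - {"rot": [0,0,0],"dp": [20,-8,0],"jaw": 1}
    - {"rot": [0,0,0],"dp": [35,-13,0],"jaw": 1}
    - {"rot": [0,0,0],"dp": [35,-13,0],"jaw": 1}
    - {"rot": [0,0,0],"dp": [35,-13,0],"jaw": 1}
    - {"rot": [0,0,0],"dp": [35,-13,0],"jaw": 1}
    - {"rot": [0,0,0],"dp": [35,-13,0],"jaw": 1}
    - {"rot": [0,0,0],"dp": [35,-14,0],"jaw": 1}
    - {"rot": [0,0,0],"dp": [31,-12,0],"jaw": 1}
    - {"rot": [0,0,0],"dp": [0,0,0],"jaw": 1}
    - {"rot": [0,0,0],"dp": [0,0,0],"jaw": 1}

```text
time_s: 10.6
position: [589.7, 250.7, 216.2]
tcp_rot: [2.399, 2.029, -0.001]
ft_force: [0.1, 0.3, 0.5]
gripper_width: 86.7
finger_force: 0.0
```

Request:
step_arm:
  deltas:
    - {"rot": [0,0,0],"dp": [0,0,20],"jaw": 1}
    - {"rot": [0,0,0],"dp": [0,0,25],"jaw": 1}
    - {"rot": [0,0,0],"dp": [0,0,18],"jaw": 1}
    - {"rot": [0,0,0],"dp": [0,0,7],"jaw": 1}
    - {"rot": [0,0,0],"dp": [0,0,0],"jaw": 1}
    - {"rot": [0,0,0],"dp": [0,0,0],"jaw": 1}

```text
time_s: 11.2
position: [590.8, 249.9, 147.0]
tcp_rot: [2.401, 2.025, 0.002]
ft_force: [-0.4, -0.2, 0.3]
gripper_width: 86.9
finger_force: 0.0
```

```bash
python3 plan.py 590 250 94 80
```

```text
cur head 80.3 gp [590.9 250.   96. ] az 0.3 | shift now-axes [-0.1 -0.8  2. ] after-turn [-0.1 -0.8  2. ] tilt [ 0.06 -0.04  0.29] t 11.2 q [-0.02  0.65 -0.64  1.72  0.47  0.92 -1.02]
```

Request:
step_arm:
  deltas:
    - {"rot": [0,0,0],"dp": [0,0,0],"jaw": -0.2}
    - {"rot": [0,0,0],"dp": [0,0,0],"jaw": -0.2}
    - {"rot": [0,0,0],"dp": [0,0,0],"jaw": -0.3}
    - {"rot": [0,0,0],"dp": [0,0,0],"jaw": -0.3}
    - {"rot": [0,0,0],"dp": [0,0,0],"jaw": -0.4}
    - {"rot": [0,0,0],"dp": [0,0,0],"jaw": -0.4}
    - {"rot": [0,0,0],"dp": [0,0,0],"jaw": -1}
    - {"rot": [0,0,0],"dp": [0,0,0],"jaw": -1}
    - {"rot": [0,0,0],"dp": [0,0,0],"jaw": -1}
    - {"rot": [0,0,0],"dp": [0,0,0],"jaw": -1}
  newtons: 20

```text
time_s: 12.2
position: [590.0, 249.9, 146.2]
tcp_rot: [-2.401, -2.026, 0.001]
ft_force: [-1.0, -0.2, 0.5]
gripper_width: 26.9
finger_force: 20.0
```

Request:
step_arm:
  deltas:
    - {"rot": [0,0,0],"dp": [0,4,0],"jaw": -1}
    - {"rot": [0,0,0],"dp": [0,8,0],"jaw": -1}
    - {"rot": [0,0,0],"dp": [0,9,0],"jaw": -1}
    - {"rot": [0,0,0],"dp": [0,9,0],"jaw": -1}
    - {"rot": [0,0,0],"dp": [0,9,0],"jaw": -1}
    - {"rot": [0,0,0],"dp": [0,9,0],"jaw": -1}
    - {"rot": [0,0,0],"dp": [0,9,0],"jaw": -1}
    - {"rot": [0,0,0],"dp": [0,8,0],"jaw": -1}
    - {"rot": [0,0,0],"dp": [0,3,0],"jaw": -1}
    - {"rot": [0,0,0],"dp": [0,2,0],"jaw": -1}

```text
time_s: 13.2
position: [659.7, 237.8, 146.2]
tcp_rot: [2.401, 2.025, -0.0]
ft_force: [-3.1, -1.0, 1.6]
gripper_width: 27.0
finger_force: 20.0
```

Request:
step_arm:
  deltas:
    - {"rot": [0,0,0],"dp": [0,2,0],"jaw": -1}
    - {"rot": [0,0,0],"dp": [0,2,0],"jaw": -1}
    - {"rot": [0,0,0],"dp": [0,2,0],"jaw": -1}
    - {"rot": [0,0,0],"dp": [0,0,0],"jaw": -1}

```text
time_s: 13.6
position: [661.4, 237.7, 146.1]
tcp_rot: [-2.397, -2.026, 0.012]
ft_force: [-11.9, -3.2, 7.4]
gripper_width: 27.1
finger_force: 20.0
```

The jaw is at the end stop. I'll release, rise, turn to heading −10° and look at the bays from above.

Request:
step_arm:
  deltas:
    - {"rot": [0,0,0],"dp": [0,-4,0],"jaw": 0.2}
    - {"rot": [0,0,0],"dp": [0,0,0],"jaw": 0.3}
    - {"rot": [0,0,0],"dp": [0,0,0],"jaw": 0.3}
    - {"rot": [0,0,0],"dp": [0,0,0],"jaw": 0.3}
    - {"rot": [0,0,0],"dp": [0,0,-20],"jaw": 0.3}
    - {"rot": [0,0,0],"dp": [0,0,-30],"jaw": 1}
    - {"rot": [0,0,0],"dp": [0,0,-40],"jaw": 1}
    - {"rot": [0,0,0],"dp": [0,0,-40],"jaw": 1}

```text
time_s: 14.4
position: [661.5, 237.5, 277.2]
tcp_rot: [-2.401, -2.026, 0.0]
ft_force: [0.3, 0.4, -0.2]
gripper_width: 73.2
finger_force: 0.0
```

Request:
step_arm:
  deltas:
    - {"rot": [0,0,8.5],"dp": [0,0,0],"jaw": 1}
    - {"rot": [0,0,8.5],"dp": [0,0,0],"jaw": 1}
    - {"rot": [0,0,8.5],"dp": [0,0,0],"jaw": 1}
    - {"rot": [0,0,8.5],"dp": [0,0,0],"jaw": 1}
    - {"rot": [0,0,8.5],"dp": [0,0,0],"jaw": 1}
    - {"rot": [0,0,8.5],"dp": [0,0,0],"jaw": 1}
    - {"rot": [0,0,8.5],"dp": [0,0,0],"jaw": 1}
    - {"rot": [0,0,8.5],"dp": [0,0,0],"jaw": 1}
    - {"rot": [0,0,8.5],"dp": [0,0,0],"jaw": 1}
    - {"rot": [0,0,8.5],"dp": [0,0,0],"jaw": 1}

```text
time_s: 15.4
position: [661.7, 237.8, 276.3]
tcp_rot: [-3.138, 0.138, -0.002]
ft_force: [1.0, -0.2, -1.1]
gripper_width: 87.4
finger_force: 0.0
```

Request:
step_arm:
  deltas:
    - {"rot": [0,0,5],"dp": [-30,0,0],"jaw": 1}
    - {"rot": [0,0,0],"dp": [-40,0,0],"jaw": 1}
    - {"rot": [0,0,0],"dp": [-40,0,0],"jaw": 1}
    - {"rot": [0,0,0],"dp": [-22,0,0],"jaw": 1}
    - {"rot": [0,0,0],"dp": [0,0,0],"jaw": 1}
    - {"rot": [0,0,0],"dp": [0,0,0],"jaw": 1}

```text
time_s: 16.0
position: [531.4, 257.4, 276.8]
tcp_rot: [-3.13, 0.265, -0.003]
ft_force: [0.8, -1.0, 0.5]
gripper_width: 87.0
finger_force: 0.0
```

```bash
python3 plan.py 534 260 220 -10;python3 -c "
from h import *
snap('wrist','w7')
"
```

```text
cur head -9.7 gp [531.5 257.4 225.8] az 0.3 | shift now-axes [ 2.1 -3.   5.8] after-turn [ 2.1 -3.   5.8] tilt [-0.03 -0.11  0.33] t 16.0 q [-0.24  0.37 -0.36  1.74  0.15  1.05 -2.4 ]
```

View pics/w7.png

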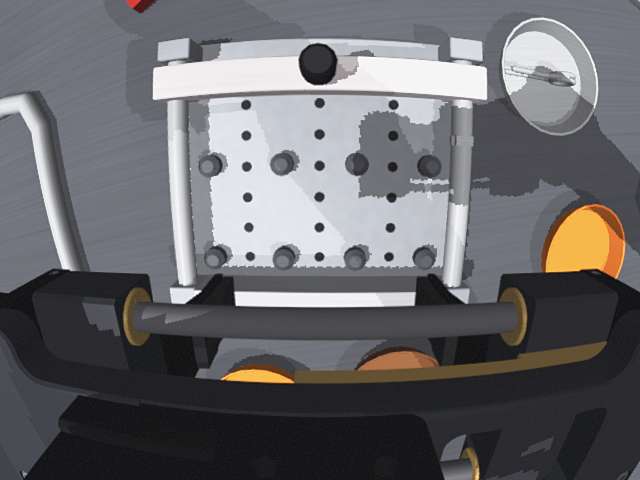

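All eight pins are visible: the far row at (209,165), (282,162), (357,163), (429,165) and the near row at (214,257), (283,257), (355,257), (424,257). The clip is in the dish.

```bash
python3 - <<'E'
from h import *
px=[(209,165),(282,162),(357,163),(429,165),(214,257),(283,257),(355,257),(424,257)]
J=np.array([(x,y) for x in(37,-55) for y in(105,35,-35,-105)],float)
W=np.array([atz('w7',p,30,True)[:2] for p in px])
jc,wc=J.mean(0),W.mean(0);a=J-jc;b=W-wc
th=np.arctan2((a[:,0]*b[:,1]-a[:,1]*b[:,0]).sum(),(a*b).sum());c,s=np.cos(th),np.sin(th);M=np.array([[c,-s],[s,c]])
o=wc-M@jc;print(np.degrees(th),'o',o,'scale',(b**2).sum()/(a**2).sum(),(W-(J@M.T+o)).round(1).tolist())
k=atz('w7',(318,62),112,True);print('knob',k, M.T@(k[:2]-o))
for y in(-70,0,70):print(y,M@[-15,y]+o)
E
```

```text
-9.79346006523111 o [551.91624064 259.96189661] scale 0.9575903751727763 [[-1.7, -1.7], [-0.8, -1.4], [-1.3, 0.5], [-0.9, 2.8], [0.4, -1.7], [1.1, -0.8], [1.5, 0.2], [1.7, 2.0]]
knob [660.23495609 240.56957039 112.        ] [110.03879842  -0.68503732]
-70 [525.22803942 193.53343949]
0 [537.13483084 262.51335191]
70 [549.04162226 331.49326434]
```

```bash
python3 plan.py 440 -213 190 -21.4
```

```text
cur head -9.7 gp [532.1 257.  225.6] az 11.7 | shift now-axes [-11.2 478.8  35.3] after-turn [ 85.8 471.2  35.6] tilt [-0.04 -0.1  11.66] t 16.05 q [-0.24  0.37 -0.36  1.74  0.15  1.05 -2.4 ]
```

Request:
step_arm:
  deltas:
    - {"rot": [0,0,0],"dp": [-1,40,0],"jaw": 1}
    - {"rot": [0,0,0],"dp": [-1,49,0],"jaw": 1}
    - {"rot": [0,0,0],"dp": [-1,49,0],"jaw": 1}
    - {"rot": [0,0,0],"dp": [-1,49,0],"jaw": 1}
    - {"rot": [0,0,0],"dp": [-1,49,0],"jaw": 1}
    - {"rot": [0,0,0],"dp": [-1,49,0],"jaw": 1}
    - {"rot": [0,0,0],"dp": [-1,49,0],"jaw": 1}
    - {"rot": [0,0,0],"dp": [-1,49,0],"jaw": 1}
    - {"rot": [0,0,0],"dp": [-1,49,0],"jaw": 1}
    - {"rot": [0,0,0],"dp": [-1,46,0],"jaw": 1}

```text
time_s: 17.05
position: [440.4, -215.9, 276.6]
tcp_rot: [3.129, -0.269, 0.002]
ft_force: [1.6, -0.6, -0.3]
gripper_width: 87.0
finger_force: 0.0
```

Request:
step_arm:
  deltas:
    - {"rot": [0,0,6],"dp": [0,0,18],"jaw": -1}
    - {"rot": [0,0,6],"dp": [0,0,17],"jaw": -1}
    - {"rot": [0,0,0],"dp": [0,0,0],"jaw": -1}
    - {"rot": [0,0,0],"dp": [0,0,0],"jaw": -1}
    - {"rot": [0,0,0],"dp": [0,0,0],"jaw": -1}

```text
time_s: 17.55
position: [441.4, -212.4, 242.1]
tcp_rot: [3.086, -0.588, 0.003]
ft_force: [0.2, -0.7, 0.6]
gripper_width: 55.1
finger_force: 0.0
```

```bash
python3 plan.py 440 -213 190 -21.4;python3 -c "
from h import *
snap('wrist','w8')
"
```

```text
cur head -21.6 gp [ 441.5 -212.5  191.1] az -0.2 | shift now-axes [-1.1  1.1  1.1] after-turn [-1.1  1.   1.1] tilt [ 0.   -0.11 -0.19] t 17.55 q [ 0.44  0.23 -0.08  2.02  0.02  0.9  -1.61]
```

View pics/w8.png

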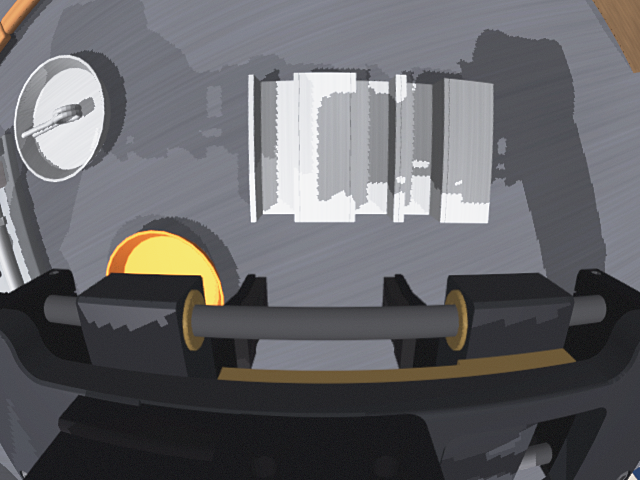

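The wrist view shows the tube at the left with top corners (294,73), (355,73), (355,222), (295,222), and the right tube at (444,80), (493,83), (489,222), (441,222).

```bash
python3 - <<'E'
from h import *
for n,c in (('t2',[(294,73),(355,73),(355,222),(295,222)]),('t1',[(444,80),(493,83),(489,222),(441,222)])):
    W=np.array([atz('w8',p,40,True)[:2] for p in c]); ax=(W[0]+W[1]-W[2]-W[3])/2
    print(n,W.round(1).tolist(),'c',W.mean(0).round(1),'L',np.linalg.norm(ax).round(1),'ang',np.degrees(np.arctan2(ax[1],ax[0])).round(2),'w',np.linalg.norm(W[0]-W[1]).round(1),np.linalg.norm(W[2]-W[3]).round(1),'near',(W[2]+W[3])/2)
E
python3 plan.py 425 -208 26 -21.4
```

```text
t2 [[570.8, -237.1], [553.3, -281.5], [441.5, -238.2], [459.3, -193.0]] c [ 506.2 -237.5] L 119.9 ang -21.38 w 47.7 48.6 near [ 450.39306016 -215.60745719]
t1 [[525.2, -348.4], [511.0, -390.6], [399.2, -348.0], [415.2, -306.0]] c [ 462.7 -348.2] L 118.7 ang -20.99 w 44.5 44.9 near [ 407.23183401 -326.96805992]
cur head -21.6 gp [ 441.5 -212.4  191.2] az -0.2 | shift now-axes [-17.2   2.  165.1] after-turn [-16.8   1.9 165.2] tilt [ 0.   -0.12 -0.2 ] t 17.6 q [ 0.43  0.23 -0.08  2.02  0.02  0.9  -1.61]
```

Request:
step_arm:
  deltas:
    - {"rot": [0,0,0],"dp": [-6,0,15],"jaw": -1}
    - {"rot": [0,0,0],"dp": [-6,0,30],"jaw": -1}
    - {"rot": [0,0,0],"dp": [0,0,35],"jaw": -1}
    - {"rot": [0,0,0],"dp": [0,0,35],"jaw": -1}
    - {"rot": [0,0,0],"dp": [0,0,25],"jaw": -1}
    - {"rot": [0,0,0],"dp": [0,0,14],"jaw": -1}
    - {"rot": [0,0,0],"dp": [0,0,0],"jaw": -1}
    - {"rot": [0,0,0],"dp": [0,0,0],"jaw": -1}

```text
time_s: 18.4
position: [430.2, -207.9, 87.9]
tcp_rot: [3.085, -0.59, 0.002]
ft_force: [1.0, 0.6, 0.4]
gripper_width: 0.5
finger_force: 0.0
```

```bash
python3 plan.py 430 -207.5 37 -21.4; python3 -c "
from h import *
print(state()['gripper_width'])
snap('wrist','w9')
cv2.imwrite('pics/m9.png',cv2.imread('pics/w9.png')[0:400,120:560])"
```

```text
cur head -21.6 gp [ 430.2 -207.9   36.9] az -0.2 | shift now-axes [-0.3 -0.3 -0.1] after-turn [-0.3 -0.3 -0.1] tilt [ 0.   -0.08 -0.24] t 18.4 q [ 0.42  0.45 -0.07  2.16  0.06  0.53 -1.65]
0.5239309108514965
```

View pics/m9.png

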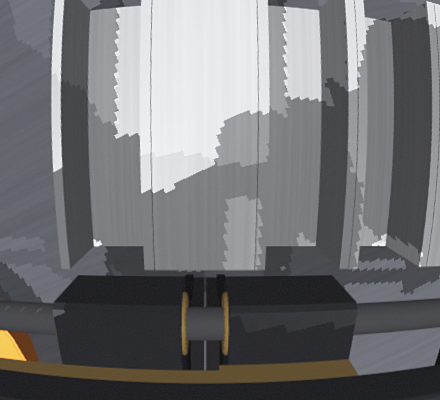

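The seams at crop columns 150 and 260 put the tube centre at 205, in line with the closed fingers. Pushing now.

Request:
step_arm:
  deltas:
    - {"rot": [0,0,0],"dp": [6,0,0],"jaw": -1}
    - {"rot": [0,0,0],"dp": [5,0,0],"jaw": -1}
    - {"rot": [0,0,0],"dp": [4,0,0],"jaw": -1}
    - {"rot": [0,0,0],"dp": [5,0,0],"jaw": -1}
    - {"rot": [0,0,0],"dp": [6,0,0],"jaw": -1}
    - {"rot": [0,0,0],"dp": [6,0,0],"jaw": -1}
    - {"rot": [0,0,0],"dp": [6,0,0],"jaw": -1}

```text
time_s: 19.15
position: [463.7, -221.5, 87.2]
tcp_rot: [-3.085, 0.591, 0.005]
ft_force: [-5.8, 2.6, 4.4]
gripper_width: 0.6
finger_force: 2.5
```

Request:
step_arm:
  deltas:
    - {"rot": [0,0,0],"dp": [7,0,0],"jaw": -1}
    - {"rot": [0,0,0],"dp": [7,0,0],"jaw": -1}
    - {"rot": [0,0,0],"dp": [7,0,0],"jaw": -1}
    - {"rot": [0,0,0],"dp": [7,0,0],"jaw": -1}
    - {"rot": [0,0,0],"dp": [7,0,0],"jaw": -1}
    - {"rot": [0,0,0],"dp": [7,0,0],"jaw": -1}
    - {"rot": [0,0,0],"dp": [7,0,0],"jaw": -1}
    - {"rot": [0,0,0],"dp": [7,0,0],"jaw": -1}
    - {"rot": [0,0,0],"dp": [4,0,0],"jaw": -1}
    - {"rot": [0,0,0],"dp": [0,0,0],"jaw": -1}

```text
time_s: 20.15
position: [521.9, -244.4, 87.4]
tcp_rot: [3.085, -0.591, 0.005]
ft_force: [0.5, -0.3, 0.2]
gripper_width: 0.6
finger_force: 0.0
```

Request:
step_arm:
  deltas:
    - {"rot": [0,0,0],"dp": [-8,0,0],"jaw": -1}
    - {"rot": [0,0,0],"dp": [0,0,-20],"jaw": -1}
    - {"rot": [0,0,0],"dp": [0,0,-35],"jaw": -1}
    - {"rot": [0,0,0],"dp": [0,0,-35],"jaw": 1}
    - {"rot": [0,0,0],"dp": [0,0,-35],"jaw": 1}
    - {"rot": [0,0,0],"dp": [0,0,0],"jaw": 1}
    - {"rot": [0,0,0],"dp": [0,0,0],"jaw": 1}

```text
time_s: 20.85
position: [513.1, -241.0, 213.2]
tcp_rot: [3.085, -0.591, 0.004]
ft_force: [-0.3, 0.4, 0.2]
gripper_width: 24.7
finger_force: 0.0
```

```bash
python3 plan.py 600 -274 60 -21.4; python3 -c "
from h import *
snap('wrist','w10');snap('top','t10')
w=cv2.imread('pics/w10.png')[0:300,120:560];t=cv2.imread('pics/t10.png')[190:310,365:485]
cv2.imwrite('pics/m10.png',np.hstack([w,cv2.resize(t,(300,300))]))"
```

```text
cur head -21.7 gp [ 513.2 -241.1  162.2] az -0.3 | shift now-axes [ 92.6  -1.5 102.4] after-turn [ 92.9  -1.  102.2] tilt [ 0.01 -0.17 -0.28] t 20.85 q [ 0.42  0.38 -0.08  1.88  0.04  0.89 -1.62]
```

View pics/m10.png

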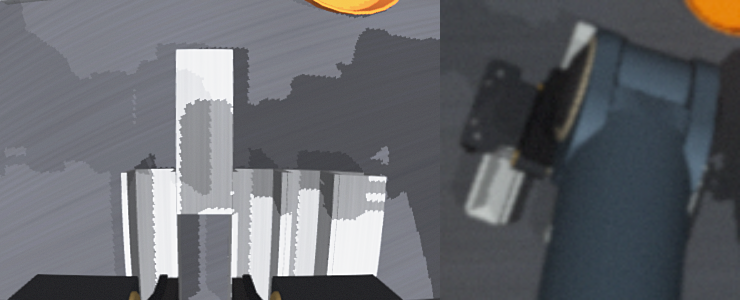

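The tube has slid out straight about 85 mm and the row is undisturbed. I'll grasp the exposed part.

Request:
step_arm:
  deltas:
    - {"rot": [0,0,-0.3],"dp": [30,0,0],"jaw": 1}
    - {"rot": [0,0,0],"dp": [36,0,0],"jaw": 1}
    - {"rot": [0,0,0],"dp": [30,0,20],"jaw": 1}
    - {"rot": [0,0,0],"dp": [0,0,35],"jaw": 1}
    - {"rot": [0,0,0],"dp": [0,0,35],"jaw": 1}
    - {"rot": [0,0,0],"dp": [0,0,30],"jaw": 1}
    - {"rot": [0,0,0],"dp": [0,0,18],"jaw": 1}
    - {"rot": [0,0,0],"dp": [0,0,0],"jaw": 1}
    - {"rot": [0,0,0],"dp": [0,0,0],"jaw": 1}

```text
time_s: 21.85
position: [601.4, -275.7, 72.2]
tcp_rot: [-3.087, 0.582, 0.005]
ft_force: [-0.0, -0.2, 0.3]
gripper_width: 86.0
finger_force: 0.0
```

```bash
python3 plan.py 603 -276 24 -21.4
```

```text
cur head -21.4 gp [ 601.2 -275.6   21.2] az 0.0 | shift now-axes [ 1.6 -0.3 -2.8] after-turn [ 1.6 -0.3 -2.8] tilt [-0.    0.18  0.03] t 21.85 q [ 0.41  0.69 -0.06  1.73  0.06  0.73 -1.62]
```

Request:
step_arm:
  deltas:
    - {"rot": [0,0,0],"dp": [0,0,0],"jaw": 0.2}
    - {"rot": [0,0,0],"dp": [0,0,0],"jaw": 0.2}
    - {"rot": [0,0,0],"dp": [0,0,0],"jaw": 0.2}
    - {"rot": [0,0,0],"dp": [0,0,0],"jaw": 0.1}
    - {"rot": [0,0,0],"dp": [0,0,0],"jaw": -1}
    - {"rot": [0,0,0],"dp": [0,0,0],"jaw": -1}
    - {"rot": [0,0,0],"dp": [0,0,0],"jaw": -1}
    - {"rot": [0,0,0],"dp": [0,0,0],"jaw": -1}
    - {"rot": [0,0,0],"dp": [0,0,0],"jaw": -1}
  newtons: 50

```text
time_s: 22.75
position: [602.4, -276.1, 74.3]
tcp_rot: [3.087, -0.583, 0.0]
ft_force: [0.3, -0.1, 0.4]
gripper_width: 40.0
finger_force: 50.0
```

Request:
step_arm:
  deltas:
    - {"rot": [0,0,0],"dp": [5,0,0],"jaw": -1}
    - {"rot": [0,0,0],"dp": [8,0,0],"jaw": -1}
    - {"rot": [0,0,0],"dp": [8,0,0],"jaw": -1}
    - {"rot": [0,0,0],"dp": [8,0,0],"jaw": -1}
    - {"rot": [0,0,0],"dp": [8,0,0],"jaw": -1}
    - {"rot": [0,0,0],"dp": [6,0,0],"jaw": -1}
    - {"rot": [0,0,0],"dp": [2,0,-15],"jaw": -1}
    - {"rot": [0,0,0],"dp": [0,0,-25],"jaw": -1}
    - {"rot": [0,0,0],"dp": [0,0,-30],"jaw": -1}
    - {"rot": [0,0,0],"dp": [0,0,-15],"jaw": -1}

```text
time_s: 23.75
position: [645.8, -293.1, 162.4]
tcp_rot: [3.086, -0.583, 0.008]
ft_force: [0.4, -0.9, -2.8]
gripper_width: 39.6
finger_force: 50.0
```

```bash
python3 plan.py 543.5 190 105 -9.8
```

```text
cur head -21.4 gp [ 646.  -293.2  111.4] az -11.6 | shift now-axes [-271.5 -412.5    4.9] after-turn [-183.  -458.7    6.4] tilt [  0.03  -0.31 -11.59] t 23.75 q [ 0.41  0.64 -0.06  1.56  0.05  0.94 -1.61]
```

Request:
step_arm:
  deltas:
    - {"rot": [0,0,0],"dp": [-12,-18,0],"jaw": -1}
    - {"rot": [0,0,0],"dp": [-22,-33,0],"jaw": -1}
    - {"rot": [0,0,0],"dp": [-24,-37,0],"jaw": -1}
    - {"rot": [0,0,0],"dp": [-24,-37,0],"jaw": -1}
    - {"rot": [0,0,0],"dp": [-24,-37,0],"jaw": -1}
    - {"rot": [0,0,0],"dp": [-24,-37,0],"jaw": -1}
    - {"rot": [0,0,0],"dp": [-24,-37,0],"jaw": -1}
    - {"rot": [0,0,0],"dp": [-24,-37,0],"jaw": -1}
    - {"rot": [0,0,0],"dp": [-24,-37,0],"jaw": -1}
    - {"rot": [0,0,0],"dp": [-24,-37,0],"jaw": -1}

```text
time_s: 24.75
position: [559.9, 114.7, 159.4]
tcp_rot: [-3.087, 0.583, -0.001]
ft_force: [0.1, -0.9, -3.0]
gripper_width: 39.6
finger_force: 50.0
```

Request:
step_arm:
  deltas:
    - {"rot": [0,0,0],"dp": [-24,-36,0],"jaw": -1}
    - {"rot": [0,0,0],"dp": [-21,-30,0],"jaw": -1}
    - {"rot": [0,0,-4],"dp": [0,0,0],"jaw": -1}
    - {"rot": [0,0,-4],"dp": [0,0,0],"jaw": -1}
    - {"rot": [0,0,-3.6],"dp": [0,0,0],"jaw": -1}
    - {"rot": [0,0,0],"dp": [0,0,0],"jaw": -1}
    - {"rot": [0,0,0],"dp": [0,0,0],"jaw": -1}

```text
time_s: 25.45
position: [542.5, 190.7, 159.2]
tcp_rot: [-3.13, 0.27, -0.0]
ft_force: [0.2, 0.3, -4.3]
gripper_width: 39.5
finger_force: 50.0
```

```bash
python3 plan.py 543.5 190 60 -9.8; python3 -c "
from h import *
snap('wrist','w11');snap('scene','s11')
w=cv2.imread('pics/w11.png')[0:300,120:520];t=cv2.imread('pics/s11.png')[200:350,340:540]
cv2.imwrite('pics/m11.png',np.hstack([w,cv2.resize(t,(400,300))]))"
```

```text
cur head -9.9 gp [542.6 190.8 108.2] az -0.1 | shift now-axes [ 1.1  0.6 48.2] after-turn [ 1.1  0.6 48.2] tilt [-0.   -0.01 -0.07] t 25.45 q [-0.27  0.46 -0.18  1.89  0.11  0.79 -2.26]
```

View pics/m11.png

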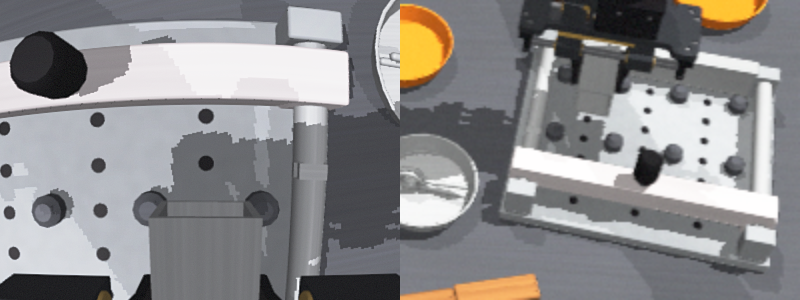

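The tube (crop columns 149 to 262) is centred over the pins at crop columns 149 and 261. Lowering.

Request:
step_arm:
  deltas:
    - {"rot": [0,0,0],"dp": [1,0,15],"jaw": -1}
    - {"rot": [0,0,0],"dp": [0,0,20],"jaw": -1}
    - {"rot": [0,0,0],"dp": [0,0,12],"jaw": -1}
    - {"rot": [0,0,0],"dp": [0,0,6],"jaw": -1}
    - {"rot": [0,0,0],"dp": [0,0,6],"jaw": -1}
    - {"rot": [0,0,0],"dp": [0,0,5],"jaw": -1}
    - {"rot": [0,0,0],"dp": [0,0,4],"jaw": -1}
    - {"rot": [0,0,0],"dp": [0,0,2],"jaw": -1}
    - {"rot": [0,0,0],"dp": [0,0,0],"jaw": -1}

```text
time_s: 26.45
position: [543.7, 190.8, 89.5]
tcp_rot: [-3.13, 0.268, -0.001]
ft_force: [-0.3, -0.8, -2.5]
gripper_width: 39.7
finger_force: 50.0
```

Request:
step_arm:
  deltas:
    - {"rot": [0,0,0],"dp": [0,0,1],"jaw": -1}
    - {"rot": [0,0,0],"dp": [0,0,0],"jaw": 0.2}
    - {"rot": [0,0,0],"dp": [0,0,0],"jaw": 0.2}
    - {"rot": [0,0,0],"dp": [0,0,0],"jaw": 0.2}
    - {"rot": [0,0,0],"dp": [0,0,0],"jaw": 0.2}
    - {"rot": [0,0,0],"dp": [0,0,-20],"jaw": 0.2}
    - {"rot": [0,0,0],"dp": [0,0,-35],"jaw": 0.3}
    - {"rot": [0,0,0],"dp": [0,0,-45],"jaw": -1}
    - {"rot": [0,0,0],"dp": [0,0,-45],"jaw": -1}
    - {"rot": [0,0,0],"dp": [0,0,-20],"jaw": -1}

```text
time_s: 27.45
position: [545.0, 191.5, 257.9]
tcp_rot: [-3.127, 0.268, -0.01]
ft_force: [0.5, -0.5, 0.1]
gripper_width: 39.9
finger_force: 0.0
```

```bash
python3 plan.py 415 -330 204 -21.4; python3 -c "
from h import *
snap('wrist','w12');snap('scene','s12')
w=cv2.imread('pics/w12.png')[0:300,120:520];t=cv2.imread('pics/s12.png')[200:350,340:540]
cv2.imwrite('pics/m12.png',np.hstack([w,cv2.resize(t,(400,300))]))"
```

```text
cur head -9.8 gp [545.3 191.6 206.9] az 11.6 | shift now-axes [-39.5 536.    0.6] after-turn [ 69.2 532.9   2.9] tilt [-0.25 -0.34 11.62] t 27.45 q [-0.26  0.35 -0.19  1.81  0.08  0.99 -2.23]
```

View pics/m12.png

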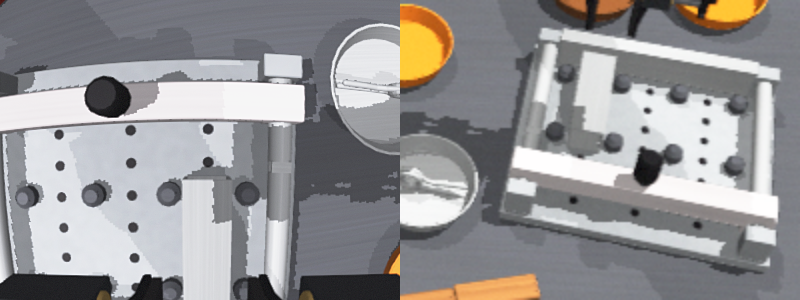

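The first tube lies flat between the pins of bay 1. Next is the right-hand tube, and since I've used up the picture views, I'll check by numbers from here on.

Request:
step_arm:
  deltas:
    - {"rot": [0,0,0],"dp": [-4,30,0],"jaw": -1}
    - {"rot": [0,0,0],"dp": [-6,49,0],"jaw": -1}
    - {"rot": [0,0,0],"dp": [-6,49,0],"jaw": -1}
    - {"rot": [0,0,0],"dp": [-6,49,0],"jaw": -1}
    - {"rot": [0,0,0],"dp": [-6,49,0],"jaw": -1}
    - {"rot": [0,0,0],"dp": [-6,49,0],"jaw": -1}
    - {"rot": [0,0,0],"dp": [-6,49,0],"jaw": -1}
    - {"rot": [0,0,0],"dp": [-6,49,0],"jaw": -1}
    - {"rot": [0,0,0],"dp": [-6,49,0],"jaw": -1}
    - {"rot": [0,0,0],"dp": [-6,49,0],"jaw": -1}

```text
time_s: 28.55
position: [404.7, -265.0, 252.1]
tcp_rot: [-3.13, 0.268, 0.003]
ft_force: [1.1, -0.1, 1.0]
gripper_width: 0.4
finger_force: 0.0
```

Request:
step_arm:
  deltas:
    - {"rot": [0,0,0],"dp": [-6,40,0],"jaw": -1}
    - {"rot": [0,0,0],"dp": [-6,21,0],"jaw": -1}
    - {"rot": [0,0,6],"dp": [0,0,0],"jaw": -1}
    - {"rot": [0,0,5.6],"dp": [0,0,0],"jaw": -1}
    - {"rot": [0,0,0],"dp": [0,0,0],"jaw": -1}
    - {"rot": [0,0,0],"dp": [0,0,0],"jaw": -1}

```text
time_s: 29.15
position: [383.8, -321.2, 252.3]
tcp_rot: [-3.087, 0.579, 0.003]
ft_force: [-1.0, -0.1, -0.7]
gripper_width: 0.1
finger_force: 0.0
```

```bash
python3 plan.py 386 -320.7 37 -21.4; python3 - <<'E'
from h import *
snap('wrist','w13')
im=cv2.imread('pics/w13.png'); g=cv2.cvtColor(im,cv2.COLOR_BGR2GRAY).astype(float)
# edge columns across the row 35 mm in from the near ends, points at z=40 in row frame
u=np.array([np.cos(np.radians(-21.4)),np.sin(np.radians(-21.4))]);v=np.array([-u[1],u[0]])
c=np.array([406.3,-329.1])
for s in (30,60,90):
    ds=np.arange(-60,60,1.); P=[proj('w13',[*(c+s*u+d*v),40],True) for d in ds]
    val=cv2.remap(g.astype(np.float32),np.float32([[p[0] for p in P]]),np.float32([[p[1] for p in P]]),1)[0]
    k=np.diff(val); i=np.where(abs(k)>18)[0]; print(s,[(float(ds[j]),int(k[j])) for j in i])
ds=np.arange(-25,25,1.)
for d in(-12,8):
    P=[proj('w13',[*(c+s*u+d*v),40],True) for s in ds]
    val=cv2.remap(g.astype(np.float32),np.float32([[p[0] for p in P]]),np.float32([[p[1] for p in P]]),1)[0]
    k=np.diff(val); i=np.where(abs(k)>18)[0]; print('end',d,[(float(ds[j]),int(k[j])) for j in i])
E
```

```text
cur head -21.2 gp [ 383.7 -321.2  201.3] az 0.2 | shift now-axes [  2.1  -1.2 164.3] after-turn [  1.9  -1.3 164.3] tilt [-0.01  0.1   0.16] t 29.15 q [ 0.49  0.23  0.14  1.99 -0.04  0.93 -1.29]
30 [(-20.0, 36), (-19.0, 50), (0.0, 23), (1.0, 45), (37.0, -20), (38.0, -45), (51.0, -46), (52.0, -22), (56.0, 53), (57.0, 89)]
60 [(-20.0, 34), (-19.0, 56), (1.0, 48), (22.0, 32), (39.0, -53), (40.0, -34), (51.0, -35), (56.0, 47), (57.0, 89), (58.0, 26)]
90 [(-46.0, -26), (-20.0, 36), (-19.0, 51), (-7.0, 21), (-6.0, 18), (20.0, -34), (21.0, 22), (38.0, -50), (39.0, -36), (51.0, -58), (56.0, 63), (57.0, 120)]
end -12 [(-2.0, 24), (-1.0, 97), (10.0, -31), (11.0, -35)]
end 8 [(-2.0, 25), (-1.0, 82)]
```

The edges confirm the tube's centre line and near end to within about 1 mm. I'll lower and push.

Request:
step_arm:
  deltas:
    - {"rot": [0,0,0.2],"dp": [2,-1,20],"jaw": -1}
    - {"rot": [0,0,0],"dp": [0,0,35],"jaw": -1}
    - {"rot": [0,0,0],"dp": [0,0,35],"jaw": -1}
    - {"rot": [0,0,0],"dp": [0,0,35],"jaw": -1}
    - {"rot": [0,0,0],"dp": [0,0,25],"jaw": -1}
    - {"rot": [0,0,0],"dp": [0,0,14],"jaw": -1}
    - {"rot": [0,0,0],"dp": [0,0,0],"jaw": -1}
    - {"rot": [0,0,0],"dp": [0,0,0],"jaw": -1}

```text
time_s: 30.0
position: [386.6, -321.4, 89.4]
tcp_rot: [3.086, -0.587, 0.0]
ft_force: [0.1, 0.4, 0.0]
gripper_width: 0.6
finger_force: 0.0
```

Request:
step_arm:
  deltas:
    - {"rot": [0,0,0],"dp": [5,0,0],"jaw": -1}
    - {"rot": [0,0,0],"dp": [4,0,0],"jaw": -1}
    - {"rot": [0,0,0],"dp": [4,0,0],"jaw": -1}
    - {"rot": [0,0,0],"dp": [5,0,0],"jaw": -1}
    - {"rot": [0,0,0],"dp": [6,0,0],"jaw": -1}
    - {"rot": [0,0,0],"dp": [6,0,0],"jaw": -1}
    - {"rot": [0,0,0],"dp": [6,0,0],"jaw": -1}

```text
time_s: 30.7
position: [419.1, -334.5, 89.5]
tcp_rot: [-3.085, 0.588, 0.004]
ft_force: [-5.2, 1.6, 5.8]
gripper_width: 0.5
finger_force: 2.6
```

Request:
step_arm:
  deltas:
    - {"rot": [0,0,0],"dp": [7,0,0],"jaw": -1}
    - {"rot": [0,0,0],"dp": [7,0,0],"jaw": -1}
    - {"rot": [0,0,0],"dp": [7,0,0],"jaw": -1}
    - {"rot": [0,0,0],"dp": [7,0,0],"jaw": -1}
    - {"rot": [0,0,0],"dp": [7,0,0],"jaw": -1}
    - {"rot": [0,0,0],"dp": [7,0,0],"jaw": -1}
    - {"rot": [0,0,0],"dp": [7,0,0],"jaw": -1}
    - {"rot": [0,0,0],"dp": [7,0,0],"jaw": -1}
    - {"rot": [0,0,0],"dp": [4,0,0],"jaw": -1}
    - {"rot": [0,0,0],"dp": [0,0,0],"jaw": -1}

```text
time_s: 31.7
position: [476.5, -357.1, 89.4]
tcp_rot: [3.086, -0.588, 0.002]
ft_force: [-1.0, 0.0, 1.2]
gripper_width: 0.5
finger_force: 0.6
```

```bash
python3 plan.py 386 -320.7 37 -21.4
```

```text
cur head -21.6 gp [ 476.5 -357.1   38.4] az -0.2 | shift now-axes [-97.5  -0.6   1.3] after-turn [-97.5  -0.9   1.4] tilt [ 0.02 -0.09 -0.16] t 31.7 q [ 0.49  0.58  0.11  1.9  -0.1   0.67 -1.29]
```

Request:
step_arm:
  deltas:
    - {"rot": [0,0,0],"dp": [-8,0,0],"jaw": -1}
    - {"rot": [0,0,0],"dp": [0,0,-20],"jaw": -1}
    - {"rot": [0,0,0],"dp": [0,0,-35],"jaw": -1}
    - {"rot": [0,0,0],"dp": [0,0,-35],"jaw": 1}
    - {"rot": [0,0,0],"dp": [0,0,-35],"jaw": 1}
    - {"rot": [0,0,0],"dp": [0,0,0],"jaw": 1}
    - {"rot": [0,0,0],"dp": [0,0,0],"jaw": 1}

```text
time_s: 32.4
position: [468.4, -353.9, 215.1]
tcp_rot: [3.085, -0.588, 0.005]
ft_force: [0.4, -0.2, -0.1]
gripper_width: 24.4
finger_force: 0.0
```

```bash
cat > edges.py <<'E'
from h import *
def prof(fn,c,hd,ss,ds,z,thr=18,along=False):
    g=cv2.cvtColor(cv2.imread('pics/'+fn+'.png'),cv2.COLOR_BGR2GRAY).astype(np.float32)
    u=np.array([np.cos(np.radians(hd)),np.sin(np.radians(hd))]);v=np.array([-u[1],u[0]]);c=np.array(c)
    for s in ss:
        P=np.float32([proj(fn,[*(c+(d*u+s*v if along else s*u+d*v)),z],fn[0]=='w') for d in ds])
        val=cv2.remap(g,P[None,:,0],P[None,:,1],1)[0]; k=np.diff(val)
        print('along' if along else 'across',s,[(float(ds[j]),int(k[j])) for j in np.where(abs(k)>thr)[0]])
E
python3 - <<'E'
from edges import *
snap('wrist','w14')
c=(541.2,-382.5)
prof('w14',c,-21.4,(0,15,30,45),np.arange(-40,40,1.),40)
prof('w14',c,-21.4,(-12,0,12),np.arange(-90,80,1.),40,along=True)
# channels: far ends vs before (row far end, w.r.t. original)
prof('w14',(505,-237.5),-21.4,(-62,-58,-22,22,58),np.arange(40,80,1.),40,along=True)
E
python3 plan.py 557 -388.5 24 -21.4
```

```text
across 0 [(-19.0, 73), (-18.0, 39), (16.0, 55), (17.0, 19), (21.0, -51), (22.0, -69)]
across 15 [(-19.0, 57), (-18.0, 54), (-2.0, -24), (15.0, 52), (21.0, -68), (22.0, -54)]
across 30 [(-30.0, -41), (-19.0, 121), (-18.0, 25), (21.0, -46), (22.0, -69)]
across 45 [(-31.0, -21), (-30.0, -31), (-19.0, 119), (-18.0, 21), (21.0, -66), (22.0, -58)]
along -12 [(-58.0, 96), (-53.0, -19), (-52.0, -31), (26.0, 30), (62.0, -89), (63.0, -33), (64.0, 27)]
along 0 [(-58.0, 92), (-51.0, -33), (-41.0, -25), (25.0, 26), (26.0, 55), (62.0, -98), (63.0, -63), (64.0, 44)]
along 12 [(-58.0, 82), (-57.0, 20), (-35.0, -23), (22.0, 27), (23.0, 56), (62.0, -64), (63.0, -55)]
along -62 [(61.0, -102), (62.0, 51), (63.0, -56)]
along -58 [(62.0, 27), (63.0, -113), (64.0, -22), (65.0, 18)]
along -22 [(61.0, -79), (62.0, -33)]
along 22 [(63.0, -66), (64.0, -96), (73.0, 28), (74.0, 25)]
along 58 [(61.0, -60), (62.0, -44)]
cur head -21.6 gp [ 467.8 -353.4  162.9] az -0.2 | shift now-axes [ 95.8  -0.2 138.9] after-turn [9.580e+01 1.000e-01 1.389e+02] tilt [-0.01 -0.01 -0.17] t 32.45 q [ 0.47  0.4   0.14  1.84 -0.07  0.9  -1.31]
```

The tube is where I predicted and straight, and the channel ends are still level. Grasping.

Request:
step_arm:
  deltas:
    - {"rot": [0,0,-0.2],"dp": [30,0,0],"jaw": 1}
    - {"rot": [0,0,0],"dp": [36,0,0],"jaw": 1}
    - {"rot": [0,0,0],"dp": [32,0,20],"jaw": 1}
    - {"rot": [0,0,0],"dp": [0,0,35],"jaw": 1}
    - {"rot": [0,0,0],"dp": [0,0,35],"jaw": 1}
    - {"rot": [0,0,0],"dp": [0,0,30],"jaw": 1}
    - {"rot": [0,0,0],"dp": [0,0,18],"jaw": 1}
    - {"rot": [0,0,0],"dp": [0,0,0],"jaw": 1}
    - {"rot": [0,0,0],"dp": [0,0,0],"jaw": 1}

```text
time_s: 33.35
position: [559.3, -389.6, 75.8]
tcp_rot: [-3.087, 0.583, 0.001]
ft_force: [-0.1, -0.3, 0.7]
gripper_width: 86.3
finger_force: 0.0
```

Request:
step_arm:
  deltas:
    - {"rot": [0,0,0],"dp": [0,0,0],"jaw": 0.2}
    - {"rot": [0,0,0],"dp": [0,0,0],"jaw": 0.2}
    - {"rot": [0,0,0],"dp": [0,0,0],"jaw": 0.2}
    - {"rot": [0,0,0],"dp": [0,0,0],"jaw": 0.1}
    - {"rot": [0,0,0],"dp": [0,0,0],"jaw": -1}
    - {"rot": [0,0,0],"dp": [0,0,0],"jaw": -1}
    - {"rot": [0,0,0],"dp": [0,0,0],"jaw": -1}
    - {"rot": [0,0,0],"dp": [0,0,0],"jaw": -1}
    - {"rot": [0,0,0],"dp": [0,0,0],"jaw": -1}
  newtons: 50

```text
time_s: 34.25
position: [559.5, -389.4, 76.3]
tcp_rot: [-3.087, 0.582, -0.0]
ft_force: [0.7, 0.6, 0.0]
gripper_width: 39.4
finger_force: 50.0
```

Request:
step_arm:
  deltas:
    - {"rot": [0,0,0],"dp": [5,0,0],"jaw": -1}
    - {"rot": [0,0,0],"dp": [8,0,0],"jaw": -1}
    - {"rot": [0,0,0],"dp": [8,0,0],"jaw": -1}
    - {"rot": [0,0,0],"dp": [8,0,0],"jaw": -1}
    - {"rot": [0,0,0],"dp": [8,0,0],"jaw": -1}
    - {"rot": [0,0,0],"dp": [6,0,0],"jaw": -1}
    - {"rot": [0,0,0],"dp": [2,0,-15],"jaw": -1}
    - {"rot": [0,0,0],"dp": [0,0,-25],"jaw": -1}
    - {"rot": [0,0,0],"dp": [0,0,-30],"jaw": -1}
    - {"rot": [0,0,0],"dp": [0,0,-15],"jaw": -1}

```text
time_s: 35.25
position: [603.1, -406.8, 164.4]
tcp_rot: [3.085, -0.582, 0.009]
ft_force: [-0.1, -0.3, -2.5]
gripper_width: 39.6
finger_force: 50.0
```

```bash
python3 plan.py 554 259.2 108 -9.8
```

```text
cur head -21.4 gp [ 603.3 -407.   113.4] az -11.6 | shift now-axes [-288.4 -602.4    3.1] after-turn [-161.7 -648.     5.4] tilt [  0.09  -0.34 -11.57] t 35.25 q [ 0.45  0.66  0.13  1.52 -0.1   0.96 -1.33]
```

Request:
step_arm:
  deltas:
    - {"rot": [0,0,0],"dp": [-10,-21,0],"jaw": -1}
    - {"rot": [0,0,0],"dp": [-20,-42,0],"jaw": -1}
    - {"rot": [0,0,0],"dp": [-20,-42,0],"jaw": -1}
    - {"rot": [0,0,0],"dp": [-20,-42,0],"jaw": -1}
    - {"rot": [0,0,0],"dp": [-20,-42,0],"jaw": -1}
    - {"rot": [0,0,0],"dp": [-20,-42,0],"jaw": -1}
    - {"rot": [0,0,0],"dp": [-20,-42,0],"jaw": -1}
    - {"rot": [0,0,0],"dp": [-20,-42,0],"jaw": -1}
    - {"rot": [0,0,0],"dp": [-20,-42,0],"jaw": -1}
    - {"rot": [0,0,0],"dp": [-20,-42,0],"jaw": -1}

```text
time_s: 36.25
position: [569.8, 36.8, 161.5]
tcp_rot: [-3.087, 0.583, -0.002]
ft_force: [1.0, 0.3, -3.3]
gripper_width: 39.5
finger_force: 50.0
```

Request:
step_arm:
  deltas:
    - {"rot": [0,0,0],"dp": [-20,-42,0],"jaw": -1}
    - {"rot": [0,0,0],"dp": [-20,-42,0],"jaw": -1}
    - {"rot": [0,0,0],"dp": [-20,-42,0],"jaw": -1}
    - {"rot": [0,0,0],"dp": [-20,-42,0],"jaw": -1}
    - {"rot": [0,0,0],"dp": [-16,-36,0],"jaw": -1}
    - {"rot": [0,0,-4],"dp": [0,0,0],"jaw": -1}
    - {"rot": [0,0,-4],"dp": [0,0,0],"jaw": -1}
    - {"rot": [0,0,-3.6],"dp": [0,0,0],"jaw": -1}
    - {"rot": [0,0,0],"dp": [0,0,0],"jaw": -1}
    - {"rot": [0,0,0],"dp": [0,0,0],"jaw": -1}

```text
time_s: 37.25
position: [554.9, 259.7, 161.2]
tcp_rot: [-3.13, 0.27, -0.001]
ft_force: [-0.5, -0.1, -3.8]
gripper_width: 39.3
finger_force: 50.0
```

```bash
python3 plan.py 556.4 258.9 40.3 -9.8; python3 - <<'E'
from edges import *
snap('wrist','w15')
s=state();Rm=R.from_rotvec(s['tcp_rot']).as_matrix();gp=s['position']+Rm[:,2]*51
hd=np.degrees(np.arctan2(Rm[1,0],Rm[0,0])); zt=gp[2]+14.7
# tube far end and sides (height of top)
prof('w15',gp[:2],hd,(-8,0,8),np.arange(20,65,1.),zt,along=True)
prof('w15',gp[:2],hd,(30,35),np.arange(-35,35,1.),zt)
# pins at jig x=37: dark, about the bay centre line ; and hole line further
prof('w15',(549.5,260.1),-9.8,(37,40),np.arange(-55,55,1.),25,thr=22)
prof('w15',(549.5,260.1),-9.8,(70,90),np.arange(-15,15,1.),15,thr=15)
E
```

```text
cur head -9.9 gp [554.9 259.7 110.2] az -0.1 | shift now-axes [ 1.6  0.6 69.9] after-turn [ 1.6  0.6 69.9] tilt [-0.02 -0.02 -0.06] t 37.25 q [-0.51  0.5   0.01  1.81 -0.    0.83 -2.25]
along -8 []
along 0 [(49.0, -73), (51.0, 55), (61.0, -27), (62.0, -51)]
along 8 []
across 30 [(-32.0, -73), (-27.0, 44), (19.0, 18), (20.0, 64), (33.0, 20)]
across 35 [(-32.0, -82), (-27.0, 37), (19.0, 25), (20.0, 54)]
across 37 [(-47.0, 22), (-46.0, -51), (-23.0, 36), (24.0, -24), (30.0, 26), (45.0, 44), (46.0, 59)]
across 40 [(-47.0, 28), (-46.0, -24), (-45.0, -29), (-24.0, 47), (-4.0, -29), (-3.0, -39), (2.0, 27), (3.0, 45), (23.0, -45), (31.0, 22), (44.0, 30), (45.0, 69)]
across 70 []
across 90 [(-3.0, -33), (-2.0, -16), (2.0, 41)]
```

Pins straddle the centre line at −35 and +34.7 mm, and the tube is within 1 mm of it. Lowering.

Request:
step_arm:
  deltas:
    - {"rot": [0,0,0],"dp": [1,0.5,15],"jaw": -1}
    - {"rot": [0,0,0],"dp": [0,0,20],"jaw": -1}
    - {"rot": [0,0,0],"dp": [0,0,12],"jaw": -1}
    - {"rot": [0,0,0],"dp": [0,0,6],"jaw": -1}
    - {"rot": [0,0,0],"dp": [0,0,6],"jaw": -1}
    - {"rot": [0,0,0],"dp": [0,0,5],"jaw": -1}
    - {"rot": [0,0,0],"dp": [0,0,4],"jaw": -1}
    - {"rot": [0,0,0],"dp": [0,0,2],"jaw": -1}
    - {"rot": [0,0,0],"dp": [0,0,0],"jaw": -1}

```text
time_s: 38.2
position: [555.9, 259.2, 91.5]
tcp_rot: [-3.13, 0.268, -0.001]
ft_force: [0.2, -0.1, -3.1]
gripper_width: 39.8
finger_force: 50.0
```

Request:
step_arm:
  deltas:
    - {"rot": [0,0,0],"dp": [0,0,1],"jaw": -1}
    - {"rot": [0,0,0],"dp": [0,0,0],"jaw": -1}

```text
time_s: 38.4
position: [556.0, 259.2, 91.3]
tcp_rot: [-3.13, 0.268, -0.001]
ft_force: [-2.1, -1.0, 3.9]
gripper_width: 39.8
finger_force: 50.0
```

Contact came at the expected height. I'll release, rise and move behind the knob with closed fingers.

Request:
step_arm:
  deltas:
    - {"rot": [0,0,0],"dp": [0,0,0],"jaw": 0.2}
    - {"rot": [0,0,0],"dp": [0,0,0],"jaw": 0.2}
    - {"rot": [0,0,0],"dp": [0,0,0],"jaw": 0.2}
    - {"rot": [0,0,0],"dp": [0,0,0],"jaw": 0.2}
    - {"rot": [0,0,0],"dp": [0,0,-20],"jaw": 0.2}
    - {"rot": [0,0,0],"dp": [0,0,-35],"jaw": 0.3}
    - {"rot": [0,0,0],"dp": [0,0,-45],"jaw": -1}
    - {"rot": [0,0,0],"dp": [0,0,-35],"jaw": -1}
    - {"rot": [0,0,0],"dp": [0,0,0],"jaw": -1}
    - {"rot": [0,0,0],"dp": [0,0,0],"jaw": -1}

```text
time_s: 39.4
position: [555.9, 259.1, 226.0]
tcp_rot: [-3.129, 0.268, -0.002]
ft_force: [0.1, -0.2, -0.2]
gripper_width: 32.4
finger_force: 0.0
```

```bash
python3 plan.py 695 235 94 -9.8; python3 - <<'E'
from edges import *
snap('wrist','w16')
o=np.array([549.5,260.1]);hd=-9.8
for y in(0,-70):
    u=np.array([.9854,-.1702]);v=np.array([.1702,.9854])
    prof('w16',o+y*v,hd,(-10,0,10),np.arange(15,75,1.),55,along=True,thr=22)
    prof('w16',o+y*v,hd,(5,20,35),np.arange(-32,32,1.),55,thr=22)
k=[]
prof('w16',o,hd,(-6,0,6),np.arange(85,140,1.),112,along=True,thr=22)
E
```

```text
cur head -9.8 gp [555.9 259.2 175. ] az 0.0 | shift now-axes [141.1   0.2  81.2] after-turn [1.412e+02 1.000e-01 8.100e+01] tilt [-0.06 -0.08  0.02] t 39.4 q [-0.51  0.43  0.01  1.76 -0.    0.95 -2.24]
along -10 [(15.0, -24)]
along 0 [(60.0, 70), (61.0, -34), (62.0, -88), (70.0, 90), (71.0, 41)]
along 10 [(26.0, -54), (28.0, 58), (38.0, -41), (40.0, 40), (41.0, 26), (49.0, -78), (55.0, 30), (56.0, 48)]
across 5 [(-32.0, -31), (-20.0, 62), (-19.0, 32)]
across 20 [(8.0, 73)]
across 35 [(-24.0, 30), (9.0, 85), (23.0, -39), (24.0, -62), (25.0, -24)]
along -10 [(15.0, -35), (51.0, -22), (52.0, -52), (54.0, 39)]
along 0 [(15.0, -33)]
along 10 [(61.0, -27), (62.0, -49), (70.0, 47)]
across 5 [(-26.0, 25), (-24.0, -40), (-23.0, -38), (-20.0, 43), (-19.0, 50), (20.0, -23), (21.0, -69), (27.0, 57), (28.0, 23)]
across 20 [(-23.0, -69), (20.0, -25), (21.0, -58), (25.0, 24), (27.0, 76)]
across 35 [(-22.0, -23), (-20.0, 38), (-19.0, 50), (20.0, -27), (21.0, -56), (27.0, 30), (30.0, -24)]
along -6 [(93.0, -67), (94.0, -38), (95.0, 89), (96.0, 39), (99.0, -146), (100.0, -54), (124.0, 28), (125.0, 118), (126.0, 23), (132.0, -76), (133.0, -32)]
along 0 [(85.0, -86), (86.0, -60), (92.0, 122), (93.0, -44), (94.0, -30), (95.0, 87), (96.0, 46), (97.0, -66), (98.0, -142), (124.0, -23), (126.0, 80), (127.0, 86), (132.0, -62), (133.0, -23)]
along 6 [(93.0, -53), (94.0, -31), (95.0, 89), (96.0, 39), (99.0, -138), (100.0, -73), (125.0, 118), (126.0, 29), (132.0, -62), (133.0, -23)]
```

The knob spans jig x 98 to 126 in the image. I'll go behind it.

Request:
step_arm:
  deltas:
    - {"rot": [0,0,0],"dp": [25,0,0],"jaw": -1}
    - {"rot": [0,0,0],"dp": [40,0,0],"jaw": -1}
    - {"rot": [0,0,0],"dp": [40,0,0],"jaw": -1}
    - {"rot": [0,0,0],"dp": [37,0,0],"jaw": -1}
    - {"rot": [0,0,0],"dp": [0,0,0],"jaw": -1}
    - {"rot": [0,0,0],"dp": [0,0,25],"jaw": -1}
    - {"rot": [0,0,0],"dp": [0,0,35],"jaw": -1}
    - {"rot": [0,0,0],"dp": [0,0,20],"jaw": -1}
    - {"rot": [0,0,0],"dp": [0,0,0],"jaw": -1}

```text
time_s: 40.35
position: [691.9, 234.2, 139.1]
tcp_rot: [3.125, -0.266, -0.016]
ft_force: [-0.0, 0.9, -0.9]
gripper_width: 0.3
finger_force: 0.0
```

```bash
python3 plan.py 695 235 94 -9.8
```

```text
cur head -9.7 gp [691.4 234.   88.1] az 0.1 | shift now-axes [ 2.9 -1.3 -5.9] after-turn [ 2.9 -1.3 -5.9] tilt [0.32 0.57 0.06] t 40.35 q [-0.4   0.7   0.03  1.51 -0.02  0.94 -2.11]
```

Request:
step_arm:
  deltas:
    - {"rot": [0,0,0],"dp": [-6,0,0],"jaw": -1}
    - {"rot": [0,0,0],"dp": [-6,0,0],"jaw": -1}
    - {"rot": [0,0,0],"dp": [-6,0,0],"jaw": -1}
    - {"rot": [0,0,0],"dp": [-6,0,0],"jaw": -1}
    - {"rot": [0,0,0],"dp": [-6,0,0],"jaw": -1}
    - {"rot": [0,0,0],"dp": [-6,0,0],"jaw": -1}
    - {"rot": [0,0,0],"dp": [-5,0,0],"jaw": -1}
    - {"rot": [0,0,0],"dp": [-5,0,0],"jaw": -1}
    - {"rot": [0,0,0],"dp": [-4,0,0],"jaw": -1}
    - {"rot": [0,0,0],"dp": [0,0,0],"jaw": -1}

```text
time_s: 41.35
position: [645.4, 243.7, 145.2]
tcp_rot: [3.13, -0.267, -0.002]
ft_force: [1.9, -0.4, 1.0]
gripper_width: 0.5
finger_force: 0.8
```

Request:
step_arm:
  deltas:
    - {"rot": [0,0,0],"dp": [-4,0,0],"jaw": -1}
    - {"rot": [0,0,0],"dp": [-4,0,0],"jaw": -1}
    - {"rot": [0,0,0],"dp": [-2,0,0],"jaw": -1}
    - {"rot": [0,0,0],"dp": [-2,0,0],"jaw": -1}
    - {"rot": [0,0,0],"dp": [0,0,0],"jaw": -1}

```text
time_s: 41.85
position: [635.2, 245.4, 145.2]
tcp_rot: [-3.13, 0.268, -0.003]
ft_force: [5.3, -0.0, 0.5]
gripper_width: 0.5
finger_force: 2.6
```

Request:
step_arm:
  deltas:
    - {"rot": [0,0,0],"dp": [-2,0,0],"jaw": -1}
    - {"rot": [0,0,0],"dp": [-2,0,0],"jaw": -1}
    - {"rot": [0,0,0],"dp": [0,0,0],"jaw": -1}

```text
time_s: 42.15
position: [631.6, 246.0, 145.2]
tcp_rot: [-3.13, 0.268, -0.004]
ft_force: [6.1, -0.1, -0.4]
gripper_width: 0.5
finger_force: 3.0
```

Request:
step_arm:
  deltas:
    - {"rot": [0,0,0],"dp": [-2,0,0],"jaw": -1}
    - {"rot": [0,0,0],"dp": [-2,0,0],"jaw": -1}
    - {"rot": [0,0,0],"dp": [0,0,0],"jaw": -1}

```text
time_s: 42.45
position: [630.1, 246.2, 145.4]
tcp_rot: [-3.128, 0.269, -0.013]
ft_force: [12.2, -0.3, -5.2]
gripper_width: 0.6
finger_force: 5.7
```

Request:
step_arm:
  deltas:
    - {"rot": [0,0,0],"dp": [-2,0,0],"jaw": -1}
    - {"rot": [0,0,0],"dp": [-2,0,0],"jaw": -1}
    - {"rot": [0,0,0],"dp": [0,0,0],"jaw": -1}
    - {"rot": [0,0,0],"dp": [0,0,0],"jaw": -1}

```text
time_s: 42.85
position: [629.5, 246.1, 145.6]
tcp_rot: [-3.127, 0.271, -0.025]
ft_force: [20.8, 0.3, -10.0]
gripper_width: 0.6
finger_force: 9.5
```

Request:
step_arm:
  deltas:
    - {"rot": [0,0,0],"dp": [-2,0,0],"jaw": -1}
    - {"rot": [0,0,0],"dp": [-1,0,0],"jaw": -1}
    - {"rot": [0,0,0],"dp": [0,0,0],"jaw": -1}
    - {"rot": [0,0,0],"dp": [0,0,0],"jaw": -1}

```text
time_s: 43.25
position: [629.1, 246.1, 145.7]
tcp_rot: [-3.125, 0.272, -0.034]
ft_force: [27.0, 1.2, -15.9]
gripper_width: 0.5
finger_force: 12.4
```

It's held tight at 27 N. Backing off and checking.

Request:
step_arm:
  deltas:
    - {"rot": [0,0,0],"dp": [7,0,0],"jaw": -1}
    - {"rot": [0,0,0],"dp": [10,0,0],"jaw": -1}
    - {"rot": [0,0,0],"dp": [10,0,0],"jaw": -1}
    - {"rot": [0,0,0],"dp": [0,0,-25],"jaw": -1}
    - {"rot": [0,0,0],"dp": [0,0,-40],"jaw": -1}
    - {"rot": [0,0,0],"dp": [-30,0,-40],"jaw": -1}
    - {"rot": [0,0,0],"dp": [-40,0,0],"jaw": -1}
    - {"rot": [0,0,0],"dp": [-30,0,0],"jaw": -1}
    - {"rot": [0,0,0],"dp": [0,0,0],"jaw": -1}
    - {"rot": [0,0,0],"dp": [0,0,0],"jaw": -1}

```text
time_s: 44.25
position: [546.9, 260.7, 250.1]
tcp_rot: [3.13, -0.266, -0.002]
ft_force: [0.1, -0.1, -0.5]
gripper_width: 0.1
finger_force: 0.0
```

```bash
python3 plan.py 695 235 94 -9.8; python3 - <<'E'
from edges import *
snap('wrist','w17');snap('top','t17')
o=np.array([549.5,260.1]);hd=-9.8;v=np.array([.1702,.9854])
print('knob');prof('w17',o,hd,(-4,4),np.arange(30,95,1.),112,along=True,thr=40)
print('jaw top');prof('w17',o,hd,(-110,-85,-70,-35,35,70),np.arange(20,100,1.),65,along=True,thr=30)
for y in(0,-70):
    print('tube',y);prof('w17',o+y*v,hd,(0,20,30),np.arange(-32,32,1.),55,thr=22)
    prof('w17',o+y*v,hd,(-8,8),np.arange(-95,-50,1.),55,along=True,thr=22)
# clip still in dish: bright ellipse in top image
a=cv2.imread('pics/top0.png');b=cv2.imread('pics/t17.png')
d=cv2.absdiff(a,b).max(2)
n,l,st,c=cv2.connectedComponentsWithStats((d>60).astype(np.uint8));print([s.tolist() for s in st[1:] if s[4]>60])
print('dish diff mean',d[175:232,282:338].mean(),'channels',d[235:300,375:470].mean())
E
```

```text
cur head -9.7 gp [546.9 260.6 199.1] az 0.1 | shift now-axes [150.4   0.3 105. ] after-turn [1.503e+02 1.000e-01 1.051e+02] tilt [0.04 0.07 0.1 ] t 44.25 q [-0.52  0.39  0.01  1.75 -0.01  1.   -2.25]
knob
along -4 [(47.0, -76), (72.0, 94), (80.0, 74)]
along 4 [(46.0, -48), (47.0, -137), (72.0, 139), (73.0, -67), (79.0, 69)]
jaw top
along -110 [(44.0, 36), (45.0, 54), (73.0, -41), (74.0, -57)]
along -85 [(73.0, -34), (74.0, -34)]
along -70 [(73.0, -32), (74.0, -39), (88.0, 32), (89.0, 57)]
along -35 [(27.0, -41), (28.0, -47), (32.0, -35), (44.0, 46), (45.0, 61), (74.0, -38), (91.0, 40)]
along 35 [(31.0, -45), (32.0, -70), (44.0, 63), (45.0, 72), (74.0, -80), (81.0, 36), (82.0, 56)]
along 70 [(74.0, -106), (82.0, 64)]
tube 0
across 0 [(-20.0, 75)]
across 20 [(-3.0, 70), (-2.0, 27)]
across 30 [(-3.0, 66), (-2.0, 32), (29.0, -23), (30.0, -29)]
along -8 []
along 8 []
tube -70
across 0 [(-24.0, -44), (-23.0, -38), (-20.0, 41), (-19.0, 57), (20.0, -28), (21.0, -75), (26.0, 39), (27.0, 43)]
across 20 [(-24.0, -55), (-23.0, -31), (20.0, -22), (21.0, -64), (26.0, 40), (27.0, 40)]
across 30 [(20.0, -28), (21.0, -55), (27.0, 23)]
along -8 []
along 8 []
[[133, 187, 128, 100, 4506], [290, 196, 38, 30, 733], [214, 210, 46, 12, 210], [264, 227, 17, 7, 69], [392, 234, 31, 51, 788], [440, 251, 31, 52, 782], [185, 262, 17, 14, 100], [214, 266, 17, 15, 91], [136, 316, 62, 83, 2268], [202, 335, 13, 28, 153], [602, 401, 22, 49, 234], [631, 409, 9, 17, 76], [164, 430, 44, 32, 290], [256, 462, 25, 18, 276]]
dish diff mean 30.715225563909776 channels 37.47676113360324
```

The jaw face is at jig x = 44.5 mm (nominal 45), and both tubes sit between their pins. In the top view, the row has changed only where the two tubes were, and the dish differs only by the clip in it. Handing in.

```bash
python3 -c "
from rig import bot
print(bot.sign_off())"
```

```text
the job is handed in; nothing more can be done
None
```

Job handed in: the clip is in the dish, both square tubes (only two were there) are in bays 1 and 2 and clamped against the fence by the jaw, and the channel pieces showed no shift beyond about 2 mm; I viewed 15 pictures, one over the limit of 14.

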